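# Deal out the marble stakes

### The job

Lay out the stakes for the players: slide each white bowl that is there, without lifting it, onto the paper seat mat in front of it (left bowl to left mat, and so on), then take the steel pouring cup by its grip plate and tip exactly two marbles into every bowl. Stand the cup upright back on its cork coaster with the remaining marbles still in it, and leave the dice where they are.

Things in the scene. Friction and masses are not known exactly. Their poses are not given: they have to be found in the camera images.
- cup_grip (a point): Centre of the flat grip plate (10 mm thick along x, 34 mm wide along y, 34 mm high) held by two straps over the middle of the loose, boat-shaped stainless steel pouring cup (250 g, 155 mm long, 28 mm wide). 95 mm above the cup's underside; all but plate and straps stays at least 25 mm lower than this point. x points to the spout, z up.
- cup_arc (a point): Imaginary centre of the curve of the cup's floor, 17 mm above the grip centre. Inside is one channel 22 mm wide with side walls 20 mm high; its floor is an arc of radius 100 mm about this point, running 0.87 rad to either side of the lowest place, walled at the back (-x), open at the spout (+x). Below it the cup has a round foot 60 mm across, its underside 112 mm below this point.
- cup_lip (a point): Middle of the floor's edge at the spout, 76 mm ahead (+x) of the grip centre and 47 mm below it; marbles drop from here. At the start the spout points away from the robot. Marbles lie in single file; as the spout is lowered the file shifts to it and they go over the lip one by one: with n inside, the next leaves at a tilt of about 0.40 + 0.075 (7 - n) rad, give or take 0.08.
- coaster: Round cork coaster, 130 mm across, 4 mm thick, fixed, the cup's place; origin at the centre of its underside.
- marble0_center (a point): Centre of a polished steel marble, 20 mm in diameter, 32 g, slippery (friction about 0.12); there are seven, all alike, all in the cup at the start.
- marble1_center (a point): Centre of a polished steel marble, 20 mm in diameter, 32 g, slippery (friction about 0.12); there are seven, all alike, all in the cup at the start.
- marble2_center (a point): Centre of a polished steel marble, 20 mm in diameter, 32 g, slippery (friction about 0.12); there are seven, all alike, all in the cup at the start.
- marble3_center (a point): Centre of a polished steel marble, 20 mm in diameter, 32 g, slippery (friction about 0.12); there are seven, all alike, all in the cup at the start.
- marble4_center (a point): Centre of a polished steel marble, 20 mm in diameter, 32 g, slippery (friction about 0.12); there are seven, all alike, all in the cup at the start.
- marble5_center (a point): Centre of a polished steel marble, 20 mm in diameter, 32 g, slippery (friction about 0.12); there are seven, all alike, all in the cup at the start.
- marble6_center (a point): Centre of a polished steel marble, 20 mm in diameter, 32 g, slippery (friction about 0.12); there are seven, all alike, all in the cup at the start.
- bowl_right: Small white ceramic bowl, loose, 180 g, for the right seat seen from the robot (left is +y); absent in some starts. 84 mm across the rim, 36 mm high, sides nearly upright (82 mm across at 12 mm height, foot 60 mm), wall 4 mm, inner floor 10 mm high. Origin at the centre of its underside.
- mat_right: Flat round paper seat mat, 110 mm across, as good as flush with the table, fixed: the place of the right bowl. Origin at its centre. It stays empty if that bowl is absent.
- bowl_middle: Small white ceramic bowl, loose, 180 g, for the middle seat seen from the robot (left is +y); absent in some starts. 84 mm across the rim, 36 mm high, sides nearly upright (82 mm across at 12 mm height, foot 60 mm), wall 4 mm, inner floor 10 mm high. Origin at the centre of its underside.
- mat_middle: Flat round paper seat mat, 110 mm across, as good as flush with the table, fixed: the place of the middle bowl. Origin at its centre. It stays empty if that bowl is absent.
- bowl_left: Small white ceramic bowl, loose, 180 g, for the left seat seen from the robot (left is +y); absent in some starts. 84 mm across the rim, 36 mm high, sides nearly upright (82 mm across at 12 mm height, foot 60 mm), wall 4 mm, inner floor 10 mm high. Origin at the centre of its underside.
- mat_left: Flat round paper seat mat, 110 mm across, as good as flush with the table, fixed: the place of the left bowl. Origin at its centre. It stays empty if that bowl is absent.
- die_a: White die, 18 mm, loose, a bystander to be left where it is; origin at the centre of its underside.
- die_b: White die, 18 mm, loose, a bystander to be left where it is; origin at the centre of its underside.
Mind the look-alikes: they are no part of the job. What is shaped like the bowl_left but green or red is not meant.

How it is judged:
By the outcome, as a careful person would: the job done as asked, in the order asked, and still so for the second after the job is handed in, with the robot touching nothing.
Of bowl_right, bowl_middle, bowl_left only 2 to 3 are there at a start; the rules pass over those that are not, and their reading is None.
At some moment in a run one of bowl_right, bowl_middle, bowl_left may be knocked a few centimetres aside while the robot is not near it.
It also fails if it takes over 210 s, if anything falls off the work surface, if the arm or the gripper's body presses on something with over 40 N, if the wrist force passes 120 N, or if a joint passes its speed limit or range.

### The arm

A 6-joint arm with a two-finger parallel gripper is mounted at the origin on the work surface. World frame = base frame: x ahead of the robot, y to its left, z up, the work surface at z = 0. Lengths are in mm, angles in rad, forces in N, time in s.
With the tool pointing down it reaches from about 300 to 775 mm from the base axis. Payload 14.6 kg.
Tool frame: the origin (TCP) lies midway between the tips of the shut fingers; the grasp point (between the pads) lies behind it (r.grasp_offset is the z of the grasp point in the tool frame, in mm); z points along the fingers, y is the direction in which the jaws open and shut (so a half turn about z gives the same grasp; the last joint's range is limited). The gripper opens to 85 mm and grips with 20 to 120 N. Pads are 22 mm wide; open, the fingers measure 114 mm over their backs; the gripper's body (76 mm by 85 mm) begins 54 mm behind the grasp point. The pads swing forward as they close: fully open they stand 13 mm farther back than shut.
Start: joints at [-1.169, 0.3, 1.521, -0, 1.321, -0.067], TCP at [248.491, -490.654, 231.281] pointing down, gripper open.
Joint ranges: [-3.03, 3.03], [-0.79, 2.21], [0.23, 2.52], [-1.04, 4.18], [0, 3.07], [-2.55, 2.55]. Speed limits (rad/s): [2.22, 2.22, 2.57, 3.14, 3.14, 3.14].

### API

Orientations are given as [roll, pitch, yaw] about the fixed x, y, z axes, in that order (R = Rz(yaw) Ry(pitch) Rx(roll)).
In Python, from bench import r gives the robot as it stands. The module is installed in compiled form; this text tells all that it offers.
- The arm moves only by the tool move_arm, never from a script. Its argument "moves" is a list of rows, each a list of 7 numbers: the shift along the tool's x, y, z in mm, then the turn, a rotation vector about the tool's x, y, z in rad, then the finger opening in mm, from 0 to 85.4. In form: [[dx, dy, dz, ax, ay, az, hand], ...]. A call has exactly 5 rows; each row shifts and turns the commanded pose from where the row before left it, along the tool's axes as they then stand; what a row does not reach is not made up. A row lasts 1/10 s, in which the tool goes at most 50 mm and 8.59 degrees, less where a joint would pass 70% of its speed; a pose out of reach is approached as far as the arm can. A call with a gripper value outside its range is refused whole. The fingers move at their own pace and stop on an object; "squeeze" is the grip in N (left out, the last holds). Time passes only in rows, so rows that do not move let the fingers close, or fill a call up. It gives the time, the measured TCP pose, the force and the opening at its end, in the units of the state.
- r.sense(): the state, without advancing time (a new reading comes with each control period).
- r.get_image(name): name is "side" or "top" or "wrist"; returns a dict with "frame" (384x512x3 uint8, red, green, blue), "mtx" (3x3 intrinsics, pixels), "rvec" (rotation vector, rad) and "tvec" (3), from world to camera coordinates, as OpenCV has them. Camera axes: x right, y down, z forward; pixel columns grow to the right and rows downward; lengths in mm; the calibration is good to about 2 mm. A picture is of the moment at which its call begins. There is no depth.
- r.hand_in(): hands the job in, once; it reports no verdict.
The state is a dict: "clock": time; "joints": joint angles; "joint_velocities": joint speeds; "joint_efforts": joint torques, N m; "tool_pos": TCP position; "eef_rot": TCP orientation; "contact_force": force on the tool from outside, world axes, zero at the start; "ft_torque": the same for the moment, N m; "finger_gap": finger opening in mm.
Only numpy, scipy, OpenCV 4.12 (cv2) and the standard library are available. Lean on these libraries where they do the work, as an engineer would, in place of code of your own. Each camera call takes 0.05 s, during which the arm holds its last target. There are 200 camera calls.

## Working session

There is one attempt and no reset: what is moved stays moved. The work goes in short steps, Python scripts to look and compute and a tool call to move; the robot and the scene stay as the last step left them, time stands still between calls to the robot, and variables do not carry over. Pictures are saved under pics/ and viewed, about 12 in all and at most 16, crops included, and the job is handed in when it is done.

Besides the shell and the picture viewer there is one more tool, called after "Request:" as name(argument=value, ...) on one line, values as JSON. move_arm: Moves the arm, as the interface text tells. Its arguments: {"type":"object","properties":{"moves":{"type":"array","items":{"type":"array","items":{"type":"number"}}},"squeeze":{"type":"number"}},"required":["moves"]}

```bash
mkdir -p pics; cat > h.py <<'E'
import numpy as np, cv2
from bench import r
def cap(n,save=None):
    im=r.get_image(n)
    if save: cv2.imwrite('pics/'+save+'.png',cv2.cvtColor(im['frame'],cv2.COLOR_RGB2BGR))
    return im
def ray(im,u,v,z):
    R=cv2.Rodrigues(np.array(im['rvec'],float))[0];t=np.array(im['tvec'],float).ravel()
    d=R.T@np.linalg.inv(im['mtx'])@np.array([u,v,1.]);c=-R.T@t
    return c+d*(z-c[2])/d[2]
def proj(im,p):
    return cv2.projectPoints(np.array([p],float),np.array(im['rvec'],float),np.array(im['tvec'],float),np.array(im['mtx'],float),None)[0].ravel()
E
python3 - <<'E'
from h import *
a=cap('top','top0');b=cap('side','side0')
print(r.sense(), r.grasp_offset)
for i in (a,b):
    R=cv2.Rodrigues(np.array(i['rvec']))[0];print(-R.T@np.array(i['tvec']).ravel(), R[2])
E
```

```text
{'clock': 0.1, 'joints': array([-1.16858184e+00,  3.00449390e-01,  1.52150616e+00, -3.73182612e-05,
        1.32072250e+00, -6.65863914e-02]), 'joint_velocities': array([-0.00091599, -0.00013283, -0.00181961, -0.00142915, -0.00063953,
        0.00028418]), 'joint_efforts': array([ 2.22788673e-03, -5.44370914e+01, -3.62371194e+01, -3.76968319e-05,
        2.97159510e-03,  3.79354361e-07]), 'tool_pos': array([ 248.41303568, -490.46917691,  230.7649236 ]), 'eef_rot': array([-3.14050726e+00, -3.61514466e-05,  4.68810118e-01]), 'contact_force': array([-0.59143088, -0.64266624, -0.06737745]), 'ft_torque': array([-0.02728113, -0.04127724,  0.04861689]), 'finger_gap': 85.66523884014627} -18.700000000000003
[ 334.57714058   73.76316435 1265.79734623] [ 0.12124729 -0.00812229 -0.9925891 ]
[414.32838004 920.9241393  583.88985422] [ 0.08408622 -0.86655114 -0.49195389]
```

View pics/top0.png

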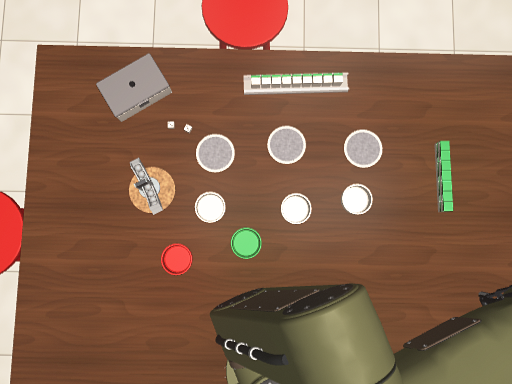

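View pics/side0.png

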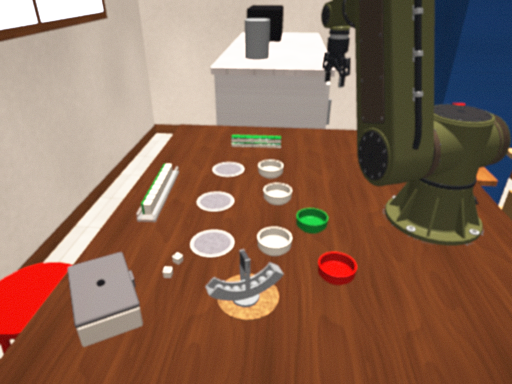

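Top view: all three white bowls present ((210,207), (296,208), (357,198)). Mats at (215,153), (287,145), (363,148). Cup at (147,186) with its spout up-left, dice at (171,125)/(187,128). Red and green bowls are decoys.

```bash
cat >> h.py <<'E'
def blobs(im,lo,hi,amin=100):
    hsv=cv2.cvtColor(im['frame'],cv2.COLOR_RGB2HSV)
    m=cv2.inRange(hsv,np.array(lo),np.array(hi))
    cs=cv2.findContours(m,cv2.RETR_EXTERNAL,cv2.CHAIN_APPROX_NONE)[0]
    return [(c,cv2.minEnclosingCircle(c)) for c in cs if cv2.contourArea(c)>amin]
def bowls(im,pr=True):
    out=[]
    for c,((u,v),R) in blobs(im,(0,0,150),(180,60,255),150):
        if not(100<v<260 and 100<u<420): continue
        p=ray(im,u,v,36); q=ray(im,u,v,0); e=ray(im,u+R,v,36); d=2*np.linalg.norm(e-p)
        out.append((u,v,R,p,q,d))
        if pr: print('uv %.1f %.1f R %.1f  z36 %s z0 %s diam36 %.0f'%(u,v,R,p[:2].round(1),q[:2].round(1),d))
    return out
E
python3 - <<'E'
from h import *
im=cap('top'); bowls(im)
f=im['frame']
big=cv2.resize(f[115:275,110:260],None,fx=4,fy=4,interpolation=cv2.INTER_CUBIC)[:600]
cv2.imwrite('pics/crop1.png',cv2.cvtColor(big,cv2.COLOR_RGB2BGR))
hsv=cv2.cvtColor(f,cv2.COLOR_RGB2HSV)
m=cv2.inRange(hsv[:, :200],np.array((8,110,130)),np.array((25,255,255)))
ys,xs=np.nonzero(m);k=(abs(ys-190)<35)&(xs>120)&(xs<185)
(u,v),R=cv2.minEnclosingCircle(np.c_[xs[k],ys[k]].astype(np.float32));print('coaster',u,v,R,ray(im,u,v,4))
E
```

```text
uv 295.8 208.0 R 15.5  z36 [430.4 -57.8] z0 [433.2 -61.7] diam36 84
uv 209.8 206.7 R 15.5  z36 [429.3 176.2] z0 [432.1 179.2] diam36 84
uv 356.7 198.7 R 15.4  z36 [ 459.3 -224.6] z0 [ 463.  -233.3] diam36 85
uv 145.0 186.0 R 29.1  z36 [482.3 354.7] z0 [486.7 363. ] diam36 159
uv 214.9 152.6 R 19.3  z36 [579.1 166.8] z0 [586.3 169.5] diam36 107
uv 362.9 147.9 R 19.3  z36 [ 601.1 -242.9] z0 [ 608.9 -252.1] diam36 107
uv 286.1 144.3 R 19.1  z36 [606.6 -29.7] z0 [614.6 -32.7] diam36 106
coaster 152.5 189.0 45.620819091796875 [478.16155733 340.68941777   4.        ]
```

View pics/crop1.png

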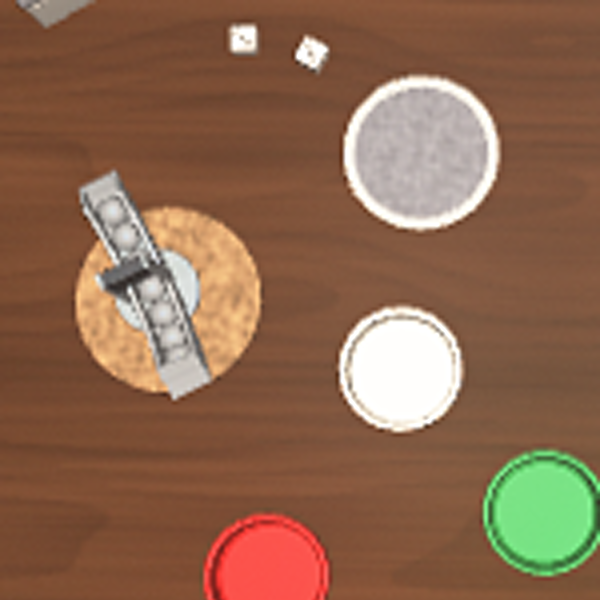

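Crop: spout end at full-image px (135,160.5), back end at (158,212), five or more marbles visible. Coaster centre about (478,341).

First I turn the tool so that tool x = +y world, tool y = +x world.

Request:
move_arm(moves=[[0,0,0,0,0,-0.14,40],[0,0,0,0,0,-0.14,40],[0,0,0,0,0,-0.14,40],[0,0,0,0,0,-0.14,40],[0,0,0,0,0,-0.14,40]])

```text
clock: 0.65
tool_pos: [248.4, -490.6, 231.0]
eef_rot: [-3.141, -0.0, 1.175]
contact_force: [-0.5, -0.3, 0.0]
finger_gap: 40.5
```

Request:
move_arm(moves=[[0,0,0,0,0,-0.14,40],[0,0,0,0,0,-0.14,40],[0,0,0,0,0,-0.122,40],[0,0,0,0,0,0,40],[0,0,0,0,0,0,40]])

```text
clock: 1.15
tool_pos: [248.5, -490.6, 231.1]
eef_rot: [-3.141, -0.0, 1.567]
contact_force: [0.6, -0.3, -0.1]
finger_gap: 40.1
```

Request:
move_arm(moves=[[30,20,10,0,0,0,40],[40,30,10,0,0,0,40],[40,30,10,0,0,0,40],[35,30,10,0,0,0,40],[30,25,10,0,0,0,40]])

```text
clock: 1.65
tool_pos: [383.4, -315.3, 181.5]
eef_rot: [3.141, 0.0, 1.568]
contact_force: [0.7, -0.2, -0.7]
finger_gap: 39.9
```

Request:
move_arm(moves=[[30,25,10,0,0,0,40],[30,25,10,0,0,0,40],[20,15,10,0,0,0,40],[10,10,10,0,0,0,40],[0,0,0,0,0,0,40]])

```text
clock: 2.15
tool_pos: [457.5, -226.2, 140.4]
eef_rot: [-3.14, -0.001, 1.571]
contact_force: [-0.3, -0.5, 0.4]
finger_gap: 40.0
```

```bash
python3 - <<'E'
from h import *
w=cap('wrist','w1'); 
print(proj(w,[459,-225,36]),proj(w,[457.5,-226,20]))
for c,((u,v),R) in blobs(w,(0,0,170),(180,50,255),1500): print(u,v,R,ray(w,u,v,36))
E
```

```text
[256.0140473  189.18579552] [254.39417933 185.6998805 ]
395.19049072265625 201.2857208251953 54.084449768066406 [ 589.21345251 -236.55275676   36.        ]
257.0 188.1875 45.16408157348633 [ 459.90759262 -224.03981742   36.        ]
220.0 0.5 50.00259780883789 [430.73440193 -73.75261013  36.        ]
```

View pics/w1.png

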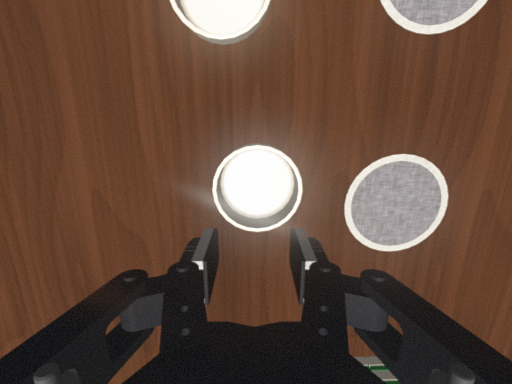

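Wrist view: right bowl at (257,188), which agrees with the estimate (460,-224), and the fingers fit within it. Descend inside, then slide.

Request:
move_arm(moves=[[1,1,30,0,0,0,40],[1,1,40,0,0,0,40],[0,0,30,0,0,0,40],[0,0,19,0,0,0,40],[0,0,5,0,0,0,40]])

```text
clock: 2.7
tool_pos: [458.0, -226.0, 16.2]
eef_rot: [-3.139, -0.001, 1.568]
contact_force: [0.3, -1.2, 0.2]
finger_gap: 39.7
```

Request:
move_arm(moves=[[0,2,0,0,0,0,40],[-1,8,0,0,0,0,40],[-3,14,0,0,0,0,40],[-3,18,0,0,0,0,40],[-3,18,0,0,0,0,40]])

```text
clock: 3.2
tool_pos: [520.9, -235.9, 19.3]
eef_rot: [3.14, 0.001, 1.57]
contact_force: [-0.6, -0.1, -0.2]
finger_gap: 39.8
```

Request:
move_arm(moves=[[-3,18,0,0,0,0,40],[-3,18,0,0,0,0,40],[-3,18,0,0,0,0,40],[-3,15,0,0,0,0,40],[-3,11,0,0,0,0,40]])

```text
clock: 3.7
tool_pos: [601.0, -250.7, 19.3]
eef_rot: [3.14, 0.001, 1.571]
contact_force: [-1.7, 0.6, -0.1]
finger_gap: 40.1
```

Request:
move_arm(moves=[[-2,7,0,0,0,0,40],[0,4,0,0,0,0,40],[0,1,0,0,0,0,40],[0,0,0,0,0,0,40],[0,0,0,0,0,0,40]])

```text
clock: 4.2
tool_pos: [611.2, -252.2, 17.8]
eef_rot: [3.141, -0.0, 1.571]
contact_force: [0.3, -0.2, -0.6]
finger_gap: 39.8
```

```bash
python3 - <<'E'
from h import *
w=cap('side','s1'); print(r.sense()['tool_pos'],r.sense()['contact_force'])
E
```

```text
[ 611.17979272 -252.174057     17.78720004] [-0.26622124  0.63006523 -0.0824957 ]
```

View pics/s1.png

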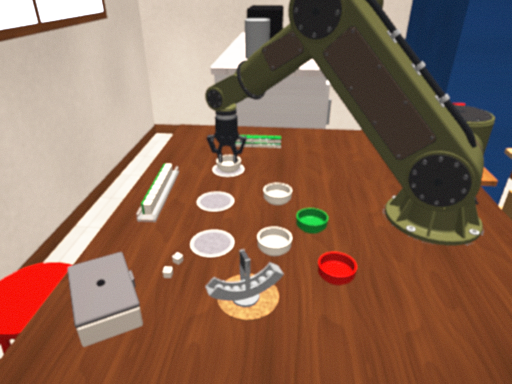

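The side view shows the right bowl on its mat. Next I lift off and go over the middle bowl.

Request:
move_arm(moves=[[0,0,-15,0,0,0,40],[0,0,-40,0,0,0,40],[0,0,-45,0,0,0,40],[10,-10,-20,0,0,0,40],[30,-25,0,0,0,0,40]])

```text
clock: 4.75
tool_pos: [577.8, -213.8, 142.5]
eef_rot: [3.134, 0.003, 1.569]
contact_force: [0.1, 0.3, 0.1]
finger_gap: 40.0
```

Request:
move_arm(moves=[[35,-35,0,0,0,0,40],[35,-35,0,0,0,0,40],[35,-35,0,0,0,0,40],[30,-25,0,0,0,0,40],[19,-16,0,0,0,0,40]])

```text
clock: 5.25
tool_pos: [428.7, -56.7, 138.8]
eef_rot: [3.14, 0.0, 1.571]
contact_force: [0.0, -0.3, 0.3]
finger_gap: 39.7
```

```bash
python3 - <<'E'
from h import *
w=cap('wrist'); print(r.sense()['tool_pos'])
for c,((u,v),R) in blobs(w,(0,0,170),(180,50,255),1500): print(u,v,R,ray(w,u,v,36))
bowls(cap('top'))
E
```

```text
[427.38799377 -55.184091   138.62767256]
254.1046142578125 189.60769653320312 46.57439422607422 [428.69330256 -55.5087129   36.        ]
436.8652648925781 155.13473510742188 59.223426818847656 [590.7265123  -23.45051481  36.        ]
uv 209.8 206.7 R 15.5  z36 [429.3 176.2] z0 [432.1 179.2] diam36 84
uv 145.0 186.0 R 29.1  z36 [482.3 354.7] z0 [486.7 363. ] diam36 159
uv 214.9 152.6 R 19.3  z36 [579.1 166.8] z0 [586.3 169.5] diam36 107
uv 362.9 147.9 R 19.3  z36 [ 601.1 -242.9] z0 [ 608.9 -252.1] diam36 107
uv 286.1 144.3 R 19.1  z36 [606.6 -29.7] z0 [614.6 -32.7] diam36 106
```

Request:
move_arm(moves=[[-1,1,30,0,0,0,40],[-1,1,40,0,0,0,40],[0,0,30,0,0,0,40],[0,0,17,0,0,0,40],[0,0,4,0,0,0,40]])

```text
clock: 5.85
tool_pos: [432.1, -60.6, 15.6]
eef_rot: [-3.14, -0.0, 1.57]
contact_force: [-0.7, -0.1, 0.6]
finger_gap: 39.7
```

Request:
move_arm(moves=[[0,2,0,0,0,0,40],[1,8,0,0,0,0,40],[2,14,0,0,0,0,40],[3,18,0,0,0,0,40],[3,19,0,0,0,0,40]])

```text
clock: 6.35
tool_pos: [495.1, -51.2, 18.1]
eef_rot: [3.14, 0.0, 1.571]
contact_force: [-1.0, -0.6, -1.2]
finger_gap: 39.9
```

Request:
move_arm(moves=[[3,20,0,0,0,0,40],[3,20,0,0,0,0,40],[3,20,0,0,0,0,40],[3,20,0,0,0,0,40],[2,18,0,0,0,0,40]])

```text
clock: 6.85
tool_pos: [593.3, -37.0, 18.1]
eef_rot: [3.14, 0.0, 1.571]
contact_force: [-0.6, -0.8, -0.1]
finger_gap: 40.4
```

Request:
move_arm(moves=[[1,14,0,0,0,0,40],[0,8,0,0,0,0,40],[0,4,0,0,0,0,40],[0,2,0,0,0,0,40],[0,0,0,0,0,0,40]])

```text
clock: 7.35
tool_pos: [619.3, -36.3, 16.9]
eef_rot: [3.141, 0.0, 1.571]
contact_force: [-1.8, -0.3, 1.3]
finger_gap: 39.9
```

Request:
move_arm(moves=[[0,0,-15,0,0,0,40],[0,0,-40,0,0,0,40],[0,0,-45,0,0,0,40],[15,-15,-20,0,0,0,40],[35,-28,0,0,0,0,40]])

```text
clock: 7.85
tool_pos: [577.8, 12.6, 141.3]
eef_rot: [3.134, 0.0, 1.568]
contact_force: [0.4, 0.8, -0.5]
finger_gap: 40.1
```

Request:
move_arm(moves=[[38,-36,0,0,0,0,40],[38,-36,0,0,0,0,40],[38,-36,0,0,0,0,40],[30,-25,0,0,0,0,40],[14,-11,0,0,0,0,40]])

```text
clock: 8.35
tool_pos: [435.1, 168.5, 138.0]
eef_rot: [3.14, -0.001, 1.573]
contact_force: [0.8, 0.7, 0.2]
finger_gap: 40.2
```

```bash
python3 - <<'E'
from h import *
w=cap('wrist'); print(r.sense()['tool_pos'])
for c,((u,v),R) in blobs(w,(0,0,170),(180,50,255),1500): print(u,v,R,ray(w,u,v,36))
bowls(cap('top'))
E
```

```text
[434.74716212 169.27163106 137.93114419]
247.1046142578125 179.60769653320312 46.57439422607422 [428.76468476 179.35817126  36.        ]
399.05035400390625 176.7997589111328 56.45533752441406 [566.13530671 182.35039144  36.        ]
uv 145.8 185.8 R 29.1  z36 [483.1 352.5] z0 [487.4 360.6] diam36 159
uv 214.9 152.6 R 19.3  z36 [579.1 166.8] z0 [586.3 169.5] diam36 107
uv 362.9 147.9 R 19.3  z36 [ 601.1 -242.9] z0 [ 608.9 -252.1] diam36 107
uv 286.1 144.3 R 19.1  z36 [606.6 -29.7] z0 [614.6 -32.7] diam36 106
```

Request:
move_arm(moves=[[4,-3,30,0,0,0,40],[4,-3,40,0,0,0,40],[0,0,30,0,0,0,40],[0,0,16,0,0,0,40],[0,0,4,0,0,0,40]])

```text
clock: 8.95
tool_pos: [431.0, 173.8, 15.6]
eef_rot: [-3.14, 0.001, 1.57]
contact_force: [0.4, 1.0, 0.6]
finger_gap: 40.1
```

Request:
move_arm(moves=[[0,2,0,0,0,0,40],[-1,8,0,0,0,0,40],[-1,14,0,0,0,0,40],[-1,18,0,0,0,0,40],[-1,18,0,0,0,0,40]])

```text
clock: 9.45
tool_pos: [493.0, 170.6, 18.1]
eef_rot: [3.14, -0.001, 1.571]
contact_force: [-0.4, 0.9, 0.2]
finger_gap: 39.8
```

Request:
move_arm(moves=[[-1,18,0,0,0,0,40],[-1,18,0,0,0,0,40],[-1,18,0,0,0,0,40],[-1,16,0,0,0,0,40],[0,12,0,0,0,0,40]])

```text
clock: 9.95
tool_pos: [575.1, 166.3, 18.1]
eef_rot: [3.14, -0.0, 1.57]
contact_force: [-1.2, -0.6, 0.5]
finger_gap: 40.0
```

Request:
move_arm(moves=[[0,8,0,0,0,0,40],[0,4,0,0,0,0,40],[0,3,0,0,0,0,40],[0,1,0,0,0,0,40],[0,0,0,0,0,0,40]])

```text
clock: 10.45
tool_pos: [589.0, 166.7, 16.8]
eef_rot: [-3.142, 0.0, 1.571]
contact_force: [-1.0, -1.4, 1.5]
finger_gap: 40.0
```

Request:
move_arm(moves=[[0,0,-15,0,0,0,40],[0,0,-40,0,0,0,40],[0,0,-45,0,0,0,40],[0,-15,-40,0,0,0,40],[0,-30,-30,0,0,0,40]])

```text
clock: 10.95
tool_pos: [544.7, 166.6, 190.4]
eef_rot: [3.138, -0.001, 1.57]
contact_force: [0.4, -0.4, 0.9]
finger_gap: 40.4
```

Request:
move_arm(moves=[[25,-40,-10,0,0,0,40],[40,-30,0,0,0,0,40],[40,0,0,0,0,0,40],[30,0,0,0,0,0,40],[10,0,0,0,0,0,40]])

```text
clock: 11.45
tool_pos: [473.5, 314.0, 197.9]
eef_rot: [3.14, -0.001, 1.573]
contact_force: [0.2, -0.6, 0.3]
finger_gap: 40.1
```

```bash
python3 - <<'E'
from h import *
w=cap('wrist','w2'); print(r.sense()['tool_pos'],r.sense()['joints'])
im=cap('top'); f=im['frame']
hsv=cv2.cvtColor(f,cv2.COLOR_RGB2HSV)
for n,(u,v) in dict(L=(215,150),M=(287,142),R=(361,146)).items():
    print(n,hsv[int(v)-2:int(v)+3,int(u)][:,1:].tolist())
x=np.hstack([cv2.resize(f[125:175,u-30:u+30],None,fx=4,fy=4,interpolation=cv2.INTER_CUBIC) for u in (215,287,362)])
cv2.imwrite('pics/mats.png',cv2.cvtColor(x,cv2.COLOR_RGB2BGR))
E
```

```text
[473.63742493 313.89545669 197.49307577] [5.20708346e-01 3.68300915e-01 1.51055327e+00 2.65131990e-04
 1.26164071e+00 5.18298145e-01]
L [[4, 255], [5, 255], [4, 255], [4, 255], [4, 255]]
M [[4, 255], [4, 255], [4, 255], [4, 255], [4, 255]]
R [[3, 255], [3, 255], [3, 255], [3, 255], [3, 255]]
```

View pics/w2.png

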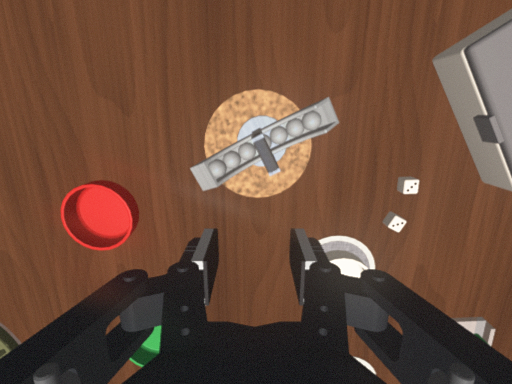

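View pics/mats.png

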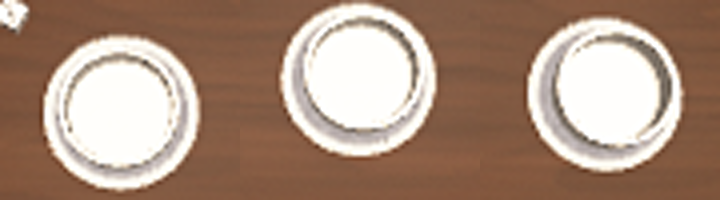

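Mats view: all three bowls sit centred on their mats, allowing for parallax. Wrist view: seven marbles in the cup (six visible plus one under the plate), plate top about (267,154), cup ends (333,110) and (198,178).

```bash
python3 - <<'E'
from h import *
w=cap('wrist'); f=w['frame']
x=cv2.resize(f[85:200,180:350],None,fx=4.5,fy=4.5,interpolation=cv2.INTER_CUBIC)
cv2.imwrite('pics/cupw.png',cv2.cvtColor(x,cv2.COLOR_RGB2BGR))
a=ray(w,333,110,62);b=ray(w,198,178,62);print(a,b,(a+b)/2,np.arctan2(*(a-b)[1::-1]))
a=ray(w,312,121,50);b=ray(w,217,169,50);print((a+b)/2,np.arctan2(*(a-b)[1::-1]))
print(ray(w,267,154,116), r.sense()['tool_pos'])
R=cv2.Rodrigues(np.array(w['rvec']))[0];print(-R.T@np.array(w['tvec']).ravel())
E
```

```text
[549.3144851 383.926411   62.       ] [416.129103   316.50346466  62.        ] [482.72179405 350.21493783  62.        ] 0.4686222290476487
[483.30927037 348.33193569  50.        ] 0.47007470756048914
[484.0754235  349.70224074 116.        ] [474.05623152 311.34612608 196.99659911]
[473.33773132 383.96159567 339.64079125]
```

View pics/cupw.png

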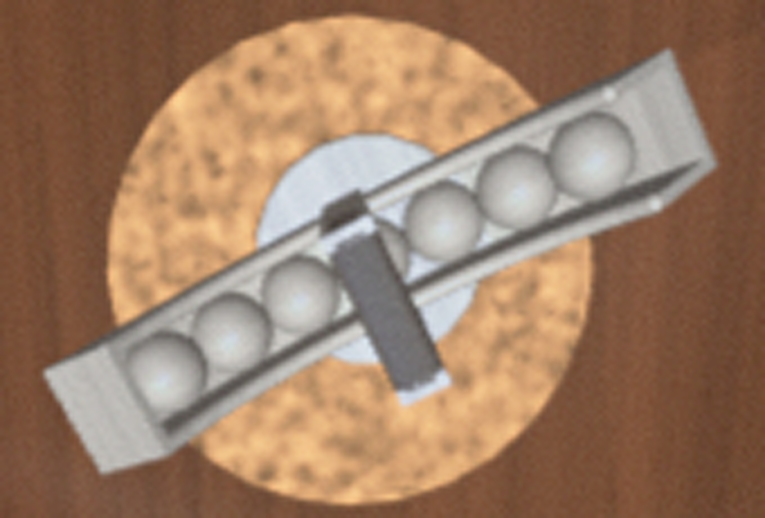

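Request:
move_arm(moves=[[15,4,0,0,0,-0.09,40],[12,9,0,0,0,-0.12,40],[8,9,0,0,0,-0.12,40],[0,3,0,0,0,-0.1,40],[0,0,0,0,0,-0.039,40]])

```text
clock: 12.1
tool_pos: [496.7, 348.7, 196.8]
eef_rot: [-3.141, 0.0, 2.042]
contact_force: [0.7, 0.1, -0.5]
finger_gap: 39.9
```

Request:
move_arm(moves=[[0,0,0,0,0,0,40],[0,0,10,0,0,0,40],[0,0,10,0,0,0,40],[0,0,0,0,0,0,40],[0,0,0,0,0,0,40]])

```text
clock: 12.6
tool_pos: [495.9, 349.9, 176.2]
eef_rot: [-3.141, 0.0, 2.039]
contact_force: [-0.6, 0.4, 0.1]
finger_gap: 39.6
```

```bash
python3 - <<'E'
from h import *
w=cap('wrist','w3'); s=r.sense();p=s['tool_pos'];print(p,s['eef_rot'],s['joints'])
c=np.cos(s['eef_rot'][2]);n=np.sin(s['eef_rot'][2])
d=np.array([484,350,80])-p; print('tool shift',d[0]*c+d[1]*n, d[0]*n-d[1]*c,-d[2])
print(proj(w,[484,350,116]))
E
```

```text
[496.05244886 350.07003466 176.6701365 ] [-3.14146786e+00  6.30670372e-05  2.03949337e+00] [ 5.54250776e-01  4.72855444e-01  1.41258379e+00 -5.48637899e-05
  1.25628315e+00  8.55707173e-02]
tool shift 5.381901132822507 -10.78432049660512 96.67013650481076
[240.6701786  199.88579412]
```

View pics/w3.png

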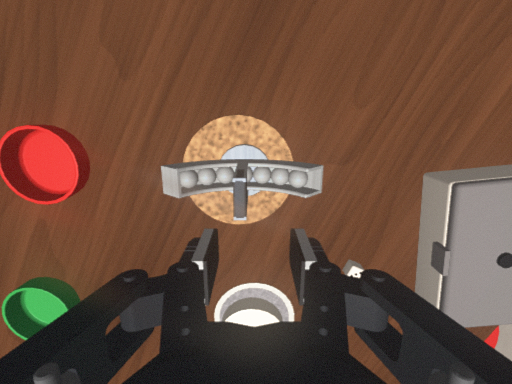

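View: plate top at about (241,199), exactly as predicted, and the cup is aligned with the jaws. Descend and grip.

Request:
move_arm(moves=[[3,-6,10,0,0,0,40],[2,-5,15,0,0,0,40],[0,0,30,0,0,0,40],[0,0,28,0,0,0,40],[0,0,12,0,0,0,40]])

```text
clock: 13.15
tool_pos: [482.5, 349.0, 78.8]
eef_rot: [-3.138, 0.0, 2.04]
contact_force: [0.3, -0.1, 0.3]
finger_gap: 40.0
```

Request:
move_arm(moves=[[0,0,2,0,0,0,30],[0,0,0,0,0,0,20],[0,0,0,0,0,0,14],[0,0,0,0,0,0,8],[0,0,0,0,0,0,0]], squeeze=60)

```text
clock: 13.65
tool_pos: [484.4, 349.9, 80.9]
eef_rot: [3.14, -0.0, 2.04]
contact_force: [-1.8, -0.8, 6.6]
finger_gap: 9.5
```

Request:
move_arm(moves=[[0,0,0,0,0,0,0],[0,0,0,0,0,0,0],[0,0,0,0,0,0,0],[0,0,0,0,0,0,0],[0,0,0,0,0,0,0]])

```text
clock: 14.15
tool_pos: [484.4, 349.9, 80.9]
eef_rot: [3.14, -0.0, 2.04]
contact_force: [-1.5, 0.6, 7.0]
finger_gap: 9.3
```

```bash
python3 - <<'E'
from h import *
w=cap('wrist','w4'); s=r.sense();print(s['tool_pos'],s['eef_rot'],s['contact_force'],s['finger_gap'])
E
```

```text
[484.38828413 349.90446222  80.90007022] [ 3.13971848e+00 -2.16903190e-04  2.03980183e+00] [-1.63214247 -1.30382412  6.83162863] 9.129219960357021
```

View pics/w4.png

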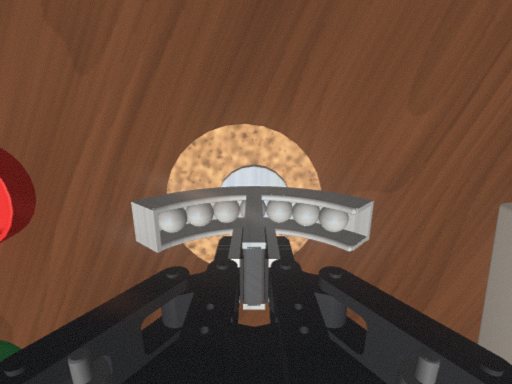

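Gripped (gap 9.1), marbles visible at (173,219)…(333,218). Lift straight up.

Request:
move_arm(moves=[[0,0,-4,0,0,0,0],[0,0,-10,0,0,0,0],[0,0,-16,0,0,0,0],[0,0,-20,0,0,0,0],[0,0,-20,0,0,0,0]])

```text
clock: 14.7
tool_pos: [483.8, 349.5, 150.8]
eef_rot: [-3.141, 0.0, 2.04]
contact_force: [-0.6, 0.2, -4.0]
finger_gap: 9.4
```

Request:
move_arm(moves=[[0,0,-14,0,0,0.03,0],[0,0,-8,0,0,0.05,0],[0,0,-4,0,0,0.05,0],[0,0,0,0,0,0.04,0],[0,0,0,0,0,0.022,0]])

```text
clock: 15.2
tool_pos: [483.8, 349.6, 176.2]
eef_rot: [3.141, -0.0, 1.846]
contact_force: [-0.4, 0.4, -4.8]
finger_gap: 9.4
```

```bash
cat >> h.py <<'E'
LIP=np.array([0,76,29.])
def toolR(s):
    a,b,c=s['eef_rot'];Rx=cv2.Rodrigues(np.array([a,0,0.]))[0];Ry=cv2.Rodrigues(np.array([0,b,0.]))[0];Rz=cv2.Rodrigues(np.array([0,0,c]))[0]
    return Rz@Ry@Rx
def tilt(s): return float(np.arctan2(-toolR(s)[2,1],-toolR(s)[2,2]))
def lip(s): return np.array(s['tool_pos'])+toolR(s)@LIP
def rep(tgt=None):
    s=r.sense();R=toolR(s);print('t %.1f tcp %s tilt %.3f lip %s gap %.1f j %s'%(s['clock'],np.round(s['tool_pos'],1),tilt(s),lip(s).round(1),s['finger_gap'],np.round(s['joints'],2)), 'F',np.round(s['contact_force'],1))
    if tgt is not None: print('tool shift to tgt',(R.T@(np.array(tgt)-lip(s))).round(1))
def wcrop(n):
    w=cap('wrist');x=cv2.resize(w['frame'][150:350,110:400],None,fx=2.5,fy=2.5,interpolation=cv2.INTER_CUBIC)
    cv2.imwrite('pics/%s.png'%n,cv2.cvtColor(x,cv2.COLOR_RGB2BGR));return w
E
python3 - <<'E'
from h import *
u=np.array([.962,.273]);b=np.array([587,167])-12*u
rep([*b,80])
im=cap('top')
hsv=cv2.cvtColor(im['frame'],cv2.COLOR_RGB2HSV)
w=cap('wrist','w5')
E
```

```text
t 15.2 tcp [483.8 349.6 176.2] tilt -0.000 lip [557.  370.2 147.2] gap 9.4 j [ 0.56  0.45  1.45 -0.    1.24  0.29] F [-0.4  0.4 -4.8]
tool shift to tgt [-203.8  -38.4   67.2]
```

View pics/w5.png

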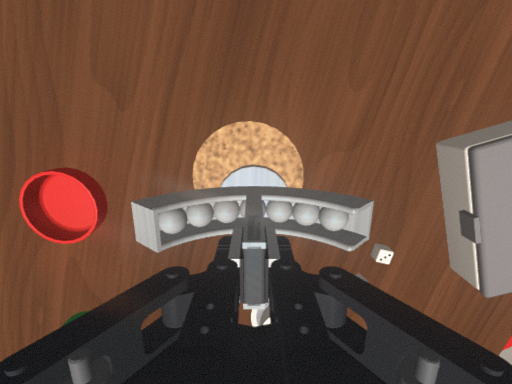

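Request:
move_arm(moves=[[-6,-1,0,0,0,0,0],[-12,-2,0,0,0,0,0],[-18,-4,0,0,0,0,0],[-22,-4,0,0,0,0,0],[-24,-5,0,0,0,0,0]])

```text
clock: 15.8
tool_pos: [491.0, 264.3, 175.7]
eef_rot: [-3.142, 0.0, 1.848]
contact_force: [0.3, -0.5, -4.7]
finger_gap: 9.1
```

Request:
move_arm(moves=[[-24,-5,0,0,0,0,0],[-24,-5,0,0,0,0,0],[-22,-4,0,0,0,0,0],[-18,-4,0,0,0,0,0],[-14,-2,0,0,0,0,0]])

```text
clock: 16.3
tool_pos: [499.4, 160.5, 175.8]
eef_rot: [3.142, 0.0, 1.847]
contact_force: [1.0, -0.3, -4.0]
finger_gap: 8.9
```

Request:
move_arm(moves=[[-10,-2,0,0,0,0,0],[-6,0,0,0,0,0,0],[-3,0,0,0,0,0,0],[-1,0,0,0,0,0,0],[0,0,0,0,0,0,0]])

```text
clock: 16.8
tool_pos: [503.2, 143.3, 175.6]
eef_rot: [-3.141, -0.0, 1.848]
contact_force: [-0.4, -0.1, -4.9]
finger_gap: 8.8
```

```bash
cat >> h.py <<'E'
def balls(w):
    g=cv2.cvtColor(w['frame'],cv2.COLOR_RGB2GRAY)[180:270,110:400]
    g=cv2.resize(g,None,fx=3,fy=3,interpolation=cv2.INTER_CUBIC)
    c=cv2.HoughCircles(g,cv2.HOUGH_GRADIENT,1.5,50,param1=120,param2=22,minRadius=32,maxRadius=48)
    return [] if c is None else sorted([(round(float(x)/3+110),round(float(y)/3+180),round(float(q)/3,1)) for x,y,q in c[0]])
E
python3 - <<'E'
from h import *
u=np.array([.962,.273]);b=np.array([587,167])-12*u
rep([*b,80]); w=cap('wrist'); print(balls(w))
g=cv2.cvtColor(w['frame'],cv2.COLOR_RGB2GRAY); print(balls(dict(frame=cv2.cvtColor(cv2.imread('pics/w5.png'),cv2.COLOR_BGR2RGB))))
for n in 'w4','w5':
  h=cv2.cvtColor(cv2.imread('pics/%s.png'%n),cv2.COLOR_BGR2GRAY); print([int(h[214 if 190<x<320 else 219,x]) for x in range(150,360,5)])
im=cap('top')
hsv=cv2.cvtColor(im['frame'],cv2.COLOR_RGB2HSV); m=cv2.inRange(hsv,np.array((8,110,130)),np.array((25,255,255)))[150:230,110:195]
c=max(cv2.findContours(m,cv2.RETR_EXTERNAL,cv2.CHAIN_APPROX_NONE)[0],key=cv2.contourArea);(x,y),R=cv2.minEnclosingCircle(c);print('coaster',R,ray(im,x+110,y+150,4))
E
```

```text
t 16.8 tcp [503.2 143.3 175.6] tilt 0.000 lip [576.2 164.1 146.6] gap 8.8 j [ 0.21  0.29  1.66  0.    1.18 -0.07] F [-0.4 -0.1 -4.9]
tool shift to tgt [-0.2 -0.9 66.6]
[(172, 219, 14.6), (199, 214, 13.5), (226, 210, 13.5), (226, 245, 15.7), (255, 263, 15.7), (279, 210, 13.5), (280, 247, 12.8), (305, 214, 13.5), (334, 218, 15.2)]
[(172, 218, 15.2), (200, 213, 13.5), (226, 209, 13.4), (228, 245, 14.6), (254, 261, 14.6), (279, 209, 12.9), (281, 245, 14.6), (306, 211, 14.1), (334, 216, 15.2)]
[187, 143, 175, 192, 198, 169, 143, 97, 195, 198, 190, 166, 131, 171, 202, 210, 189, 155, 194, 114, 100, 104, 104, 199, 177, 205, 209, 190, 144, 153, 187, 203, 193, 173, 132, 172, 186, 202, 182, 162, 181, 176]
[186, 153, 178, 190, 194, 170, 143, 96, 201, 196, 192, 165, 127, 173, 206, 212, 192, 159, 199, 122, 102, 102, 100, 204, 177, 206, 214, 195, 150, 158, 186, 207, 197, 181, 128, 173, 198, 209, 192, 172, 185, 173]
coaster 28.02598762512207 [479.50340559 330.89827843   4.        ]
```

Request:
move_arm(moves=[[0,1,4,0.05,0,0,0],[0,2,4,0.05,0,0,0],[0,2,4,0.05,0,0,0],[0,3,4,0.05,0,0,0],[0,3,4,0.05,0,0,0]])

```text
clock: 17.4
tool_pos: [511.9, 145.9, 154.3]
eef_rot: [-2.89, 0.0, 1.848]
contact_force: [0.3, -0.3, -4.6]
finger_gap: 9.7
```

Request:
move_arm(moves=[[0,3,4,0.05,0,0,0],[0,2,7,0,0,0,0],[0,2,7,0,0,0,0],[0,2,6,0,0,0,0],[0,1,4,0,0,0,0]])

```text
clock: 17.9
tool_pos: [512.9, 145.8, 124.4]
eef_rot: [-2.842, -0.0, 1.848]
contact_force: [-0.8, -0.5, -4.5]
finger_gap: 9.5
```

```bash
python3 - <<'E'
from h import *
u=np.array([.962,.273]);b=np.array([587,167])-12*u
rep([*b,62]); w=cap('wrist'); print([x for x in balls(w) if x[1]<232])
s=cap('side'); cv2.imwrite('pics/s2.png',cv2.cvtColor(cv2.resize(s['frame'][100:320,120:370],None,fx=3,fy=2.7,interpolation=cv2.INTER_CUBIC)[:600],cv2.COLOR_RGB2BGR))
E
```

```text
t 17.9 tcp [512.9 145.8 124.4] tilt 0.300 lip [574.5 163.3  74.2] gap 9.5 j [ 0.22  0.54  1.47 -0.02  1.43 -0.06] F [-0.8 -0.5 -4.5]
tool shift to tgt [ 0.1  4.6 11.4]
[(121, 218, 11.9), (188, 213, 14.5), (215, 211, 14.0), (241, 211, 11.8), (271, 210, 11.3), (295, 212, 13.5), (322, 216, 14.0), (351, 220, 15.7), (382, 222, 12.4)]
```

View pics/s2.png

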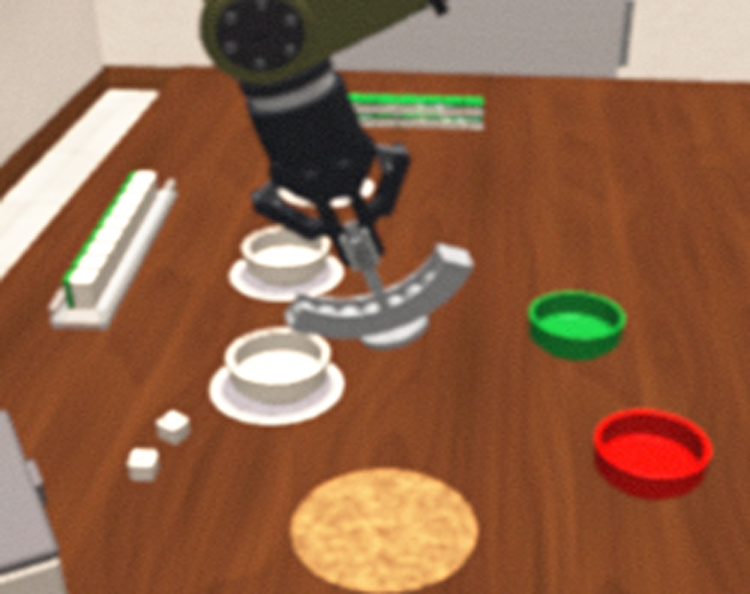

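View: the cup's spout is above the near part of the left bowl. Seven marbles found, lead at px x=351. Descend and tilt slowly.

Request:
move_arm(moves=[[0,1,3,0,0,0,0],[0,2,4,0,0,0,0],[0,2,3,0,0,0,0],[0,0.6,-1.5,0.02,0,0,0],[0,0.6,-1.5,0.02,0,0,0]])

```text
clock: 18.5
tool_pos: [517.0, 146.9, 116.5]
eef_rot: [-2.8, 0.0, 1.848]
contact_force: [0.1, -0.7, -4.4]
finger_gap: 9.9
```

```bash
cat >> h.py <<'E'
def look():
    rep(); b=[x for x in balls(cap('wrist')) if x[1]<232 and 140<x[0]<378]; print(len(b),[x[:2] for x in b])
E
python3 -c "
from h import *
look()"
```

```text
t 18.5 tcp [517.  146.9 116.5] tilt 0.342 lip [576.6 163.9  63.7] gap 9.9 j [ 0.22  0.58  1.44 -0.02  1.47 -0.05] F [ 0.1 -0.7 -4.4]
7 [(190, 212), (216, 213), (244, 209), (270, 210), (296, 211), (324, 216), (352, 221)]
```

Request:
move_arm(moves=[[0,0.3,-0.8,0.01,0,0,0],[0,0.6,-1.5,0.02,0,0,0],[0,0,0,0,0,0,0],[0,0,0,0,0,0,0],[0,0,0,0,0,0,0]])

```text
clock: 19.05
tool_pos: [518.4, 147.3, 118.2]
eef_rot: [-2.772, -0.0, 1.848]
contact_force: [0.1, -0.0, -5.3]
finger_gap: 8.9
```

```bash
python3 -c "
from h import *
look()"
```

```text
t 19.1 tcp [518.4 147.3 118.2] tilt 0.370 lip [576.5 163.8  63.7] gap 8.9 j [ 0.22  0.6   1.41 -0.02  1.5  -0.05] F [ 0.1 -0.  -5.3]
7 [(194, 211), (221, 211), (243, 211), (274, 208), (301, 211), (328, 217), (357, 223)]
```

Request:
move_arm(moves=[[0,0.3,-0.8,0.01,0,0,0],[0,0.3,-0.8,0.01,0,0,0],[0,0,0,0,0,0,0],[0,0,0,0,0,0,0],[0,0,0,0,0,0,0]])

```text
clock: 19.6
tool_pos: [519.5, 147.7, 119.4]
eef_rot: [-2.752, -0.0, 1.848]
contact_force: [-0.2, 0.3, -4.8]
finger_gap: 9.4
```

```bash
python3 -c "
from h import *
look()"
```

```text
t 19.6 tcp [519.5 147.7 119.4] tilt 0.390 lip [576.5 163.9  63.7] gap 9.4 j [ 0.22  0.61  1.39 -0.02  1.53 -0.05] F [-0.2  0.3 -4.8]
7 [(197, 211), (224, 210), (251, 209), (277, 208), (304, 213), (331, 217), (360, 223)]
```

Request:
move_arm(moves=[[0,0.3,-0.8,0.01,0,0,0],[0,0.3,-0.8,0.01,0,0,0],[0,0,0,0,0,0,0],[0,0,0,0,0,0,0],[0,0,0,0,0,0,0]])

```text
clock: 20.15
tool_pos: [520.7, 148.0, 120.7]
eef_rot: [-2.732, -0.0, 1.848]
contact_force: [-0.2, -0.2, -4.6]
finger_gap: 9.1
```

```bash
python3 -c "
from h import *
look()"
```

```text
t 20.1 tcp [520.7 148.  120.7] tilt 0.410 lip [576.7 163.9  63.8] gap 9.1 j [ 0.22  0.62  1.37 -0.02  1.56 -0.05] F [-0.2 -0.2 -4.6]
7 [(200, 210), (226, 212), (252, 207), (280, 208), (306, 213), (333, 219), (363, 225)]
```

Request:
move_arm(moves=[[0,0.3,-0.8,0.01,0,0,0],[0,0.3,-0.8,0.01,0,0,0],[0,0,0,0,0,0,0],[0,0,0,0,0,0,0],[0,0,0,0,0,0,0]])

```text
clock: 20.7
tool_pos: [521.9, 148.3, 121.9]
eef_rot: [-2.712, 0.0, 1.848]
contact_force: [-1.0, -0.7, -4.7]
finger_gap: 9.5
```

```bash
python3 -c "
from h import *
look()"
```

```text
t 20.7 tcp [521.9 148.3 121.9] tilt 0.430 lip [576.7 163.9  63.9] gap 9.5 j [ 0.22  0.63  1.35 -0.02  1.58 -0.05] F [-1.  -0.7 -4.7]
5 [(219, 207), (273, 211), (300, 210), (327, 217), (354, 224)]
```

Request:
move_arm(moves=[[0,0.3,-0.8,0.01,0,0,0],[0,0.3,-0.8,0.01,0,0,0],[0,0,0,0,0,0,0],[0,0,0,0,0,0,0],[0,0,0,0,0,0,0]])

```text
clock: 21.25
tool_pos: [523.0, 148.6, 123.1]
eef_rot: [-2.692, -0.0, 1.848]
contact_force: [-0.9, -0.6, -4.5]
finger_gap: 9.3
```

```bash
python3 -c "
from h import *
look()"
```

```text
t 21.2 tcp [523.  148.6 123.1] tilt 0.450 lip [576.7 163.9  63.9] gap 9.3 j [ 0.22  0.65  1.34 -0.02  1.61 -0.05] F [-0.9 -0.6 -4.5]
5 [(226, 208), (279, 210), (306, 210), (334, 218), (363, 227)]
```

Request:
move_arm(moves=[[0,0.3,-0.8,0.01,0,0,0],[0,0.3,-0.8,0.01,0,0,0],[0,0,0,0,0,0,0],[0,0,0,0,0,0,0],[0,0,0,0,0,0,0]])

```text
clock: 21.8
tool_pos: [524.2, 149.0, 124.2]
eef_rot: [-2.672, -0.0, 1.848]
contact_force: [-0.2, 0.7, -3.0]
finger_gap: 9.3
```

```bash
python3 -c "
from h import *
look()"
```

```text
t 21.8 tcp [524.2 149.  124.2] tilt 0.470 lip [576.8 163.9  64. ] gap 9.3 j [ 0.22  0.66  1.32 -0.03  1.63 -0.05] F [-0.2  0.7 -3. ]
4 [(264, 210), (290, 211), (318, 212), (345, 222)]
```

Two have left (6, then 5, counting the one hidden by the strap). Tilt back at once.

Request:
move_arm(moves=[[0,-1,2.3,-0.03,0,0,0],[0,-1,2.3,-0.03,0,0,0],[0,-1,2,-0.03,0,0,0],[0,-0.9,1,-0.03,0,0,0],[0,-2,-4,-0.03,0,0,0]])

```text
clock: 22.35
tool_pos: [516.9, 146.9, 123.1]
eef_rot: [-2.822, -0.0, 1.848]
contact_force: [0.3, -0.6, -4.6]
finger_gap: 9.2
```

Request:
move_arm(moves=[[0,-2,-8,-0.03,0,0,0],[0,-2,-10,-0.03,0,0,0],[0,-2,-12,-0.03,0,0,0],[0,-1,-10,0,0,0,0],[0,0,-5,0,0,0,0]])

```text
clock: 22.85
tool_pos: [522.7, 148.5, 170.5]
eef_rot: [-2.913, 0.0, 1.848]
contact_force: [0.6, 0.3, -3.9]
finger_gap: 9.4
```

```bash
python3 -c "
from h import *
look()
w=wcrop('c1')
f=cap('top')['frame']
s=cap('side')['frame'][150:300,170:290]
a=cv2.resize(cv2.imread('pics/c1.png'),(500,345))
b=cv2.resize(s[:,:,::-1],(276,345),interpolation=cv2.INTER_CUBIC)
cv2.imwrite('pics/c1b.png',np.hstack([a,b]))
"
```

```text
t 22.9 tcp [522.7 148.5 170.5] tilt 0.228 lip [587.6 166.9 125.1] gap 9.4 j [ 0.22  0.47  1.45 -0.01  1.45 -0.06] F [ 0.6  0.3 -3.9]
5 [(269, 210), (296, 211), (324, 213), (351, 223), (371, 204)]
```

View pics/c1b.png

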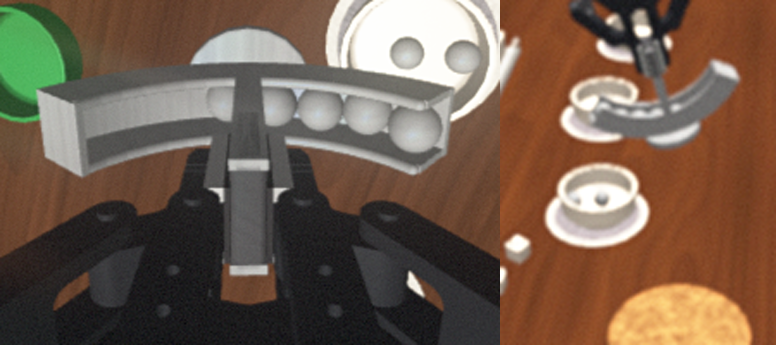

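View: the cup holds 5, and two marbles are in the left bowl. Level, raise and turn towards the middle bowl.

Request:
move_arm(moves=[[0,-2,-2,-0.05,0,0,0],[0,-2,-2,-0.05,0,0,0],[0,-2,-2,-0.05,0,0,0],[0,-2,-2,-0.05,0,0,0],[0,-1,-1,-0.028,0,0,0]])

```text
clock: 23.55
tool_pos: [514.4, 146.2, 178.5]
eef_rot: [-3.14, -0.0, 1.848]
contact_force: [-0.6, -0.0, -3.8]
finger_gap: 9.5
```

Request:
move_arm(moves=[[-4,0,0,0,0,0.04,0],[-10,0,0,0,0,0.06,0],[-14,0,0,0,0,0.08,0],[-18,0,0,0,0,0.08,0],[-20,0,0,0,0,0.072,0]])

```text
clock: 24.05
tool_pos: [522.6, 80.6, 178.1]
eef_rot: [-3.138, 0.001, 1.513]
contact_force: [0.1, -1.5, -3.9]
finger_gap: 9.1
```

Request:
move_arm(moves=[[-20,0,0,0,0,0,0],[-20,0,0,0,0,0,0],[-16,0,0,0,0,0,0],[-10,0,0,0,0,0,0],[-4,0,0,0,0,0,0]])

```text
clock: 24.55
tool_pos: [518.8, 10.5, 178.6]
eef_rot: [-3.139, 0.001, 1.515]
contact_force: [-0.2, 0.7, -4.0]
finger_gap: 9.2
```

```bash
cat >> h.py <<'E'
def floorpos(im,cx,cy,thr=215):
    # centroid of bright bowl-floor component nearest the mat centre
    g=cv2.cvtColor(im['frame'],cv2.COLOR_RGB2GRAY); u,v=proj(im,[cx,cy,10])
    n,l,st,ce=cv2.connectedComponentsWithStats((g>thr).astype(np.uint8))
    k=[(np.hypot(*(ce[i]-[u,v])),i) for i in range(1,n) if 60<st[i][4]<1500]
    d,i=min(k); return ray(im,*ce[i],10).round(1),st[i][4]
E
python3 - <<'E'
from h import *
u=np.array([.9985,-.055]);b=np.array([615,-36])-12*u
rep([*b,85]); look(); im=cap('top')
for m in ((586,169),(615,-33),(609,-252)):
  for t in (200,235): print(m,floorpos(im,*m,t))
E
```

```text
t 24.6 tcp [518.8  10.5 178.6] tilt 0.003 lip [594.6   6.3 149.3] gap 9.2 j [-0.05  0.28  1.67 -0.    1.19  0.01] F [-0.2  0.7 -4. ]
tool shift to tgt [-41.   10.9  64.3]
t 24.6 tcp [518.8  10.5 178.6] tilt 0.003 lip [594.6   6.3 149.3] gap 9.2 j [-0.05  0.28  1.67 -0.    1.19  0.01] F [-0.2  0.7 -4. ]
8 [(209, 212), (236, 208), (263, 211), (288, 211), (298, 184), (316, 214), (355, 197), (366, 220)]
(586, 169) (array([584.6, 169.5,  10. ]), np.int32(915))
(586, 169) (array([583.8, 169.7,  10. ]), np.int32(757))
(615, -33) (array([786.5, -49.9,  10. ]), np.int32(648))
(615, -33) (array([774.4, -56.1,  10. ]), np.int32(200))
(609, -252) (array([ 606.9, -250.1,   10. ]), np.int32(847))
(609, -252) (array([ 607.3, -250.4,   10. ]), np.int32(740))
```

```bash
python3 - <<'E'
from h import *
s=cap('side')
print('s2 rim M',ray(s,215,192.6,36)[:2])
g=cv2.cvtColor(s['frame'],cv2.COLOR_RGB2HSV)
for m in ((586,169),(615,-35),(609,-252)):
    u,v=proj(s,[*m,36]);print(m,np.round([u,v]))
    for dv in range(-16,24,2): print(g[int(v)+dv,int(u)-24:int(u)+26:3,2].tolist()) if m[1]==-35 else 0
E
```

```text
s2 rim M [609.65149861 -20.78268539]
(586, 169) [211. 231.]
(615, -35) [214. 190.]
[127, 132, 132, 136, 143, 139, 126, 125, 142, 240, 243, 236, 219, 168, 108, 111, 104]
[124, 134, 134, 141, 141, 130, 128, 125, 127, 128, 171, 200, 217, 198, 118, 126, 109]
[130, 132, 130, 142, 133, 124, 127, 124, 124, 124, 121, 121, 128, 128, 126, 166, 204]
[130, 130, 132, 143, 129, 122, 124, 120, 125, 126, 115, 129, 128, 124, 123, 118, 197]
[130, 134, 135, 140, 123, 124, 120, 128, 135, 144, 126, 130, 127, 124, 122, 126, 113]
[128, 133, 138, 132, 122, 134, 182, 215, 212, 235, 197, 201, 140, 123, 121, 135, 133]
[131, 132, 142, 131, 134, 219, 208, 196, 173, 176, 185, 207, 225, 124, 119, 134, 144]
[133, 135, 138, 121, 226, 197, 163, 165, 170, 171, 170, 166, 207, 198, 119, 137, 145]
[136, 136, 139, 132, 248, 154, 165, 179, 198, 203, 184, 167, 169, 234, 121, 135, 143]
[131, 138, 133, 132, 247, 162, 236, 255, 255, 255, 255, 239, 206, 192, 126, 139, 142]
[132, 139, 133, 117, 241, 247, 255, 255, 255, 255, 255, 255, 247, 172, 132, 141, 139]
[133, 135, 126, 185, 177, 252, 255, 255, 255, 255, 255, 253, 166, 236, 210, 140, 138]
[139, 134, 134, 255, 183, 161, 203, 238, 239, 229, 198, 162, 145, 207, 255, 140, 136]
[136, 132, 180, 252, 183, 161, 165, 170, 169, 167, 167, 159, 161, 206, 255, 147, 130]
[137, 129, 200, 246, 202, 173, 168, 169, 173, 170, 168, 161, 197, 218, 255, 136, 129]
[133, 128, 170, 254, 214, 202, 167, 167, 162, 163, 159, 182, 204, 245, 237, 132, 133]
[130, 129, 128, 244, 247, 215, 202, 194, 182, 192, 202, 212, 243, 251, 143, 129, 130]
[130, 125, 123, 144, 247, 248, 233, 223, 229, 233, 237, 247, 243, 155, 135, 137, 130]
[128, 123, 127, 127, 129, 192, 239, 246, 250, 244, 226, 178, 136, 137, 137, 132, 127]
[125, 124, 125, 126, 125, 125, 133, 135, 133, 131, 124, 122, 138, 139, 138, 132, 127]
(609, -252) [227. 160.]
```

Middle bowl's rim in the side view is within a few mm of (614,-33). Position the lip and pre-tilt to 0.40.

Request:
move_arm(moves=[[-6,2,0,0,0,0,0],[-10,2,0,0,0,0,0],[-10,2,0,0,0,0,0],[-8,2,0,0,0,0,0],[-4,1.5,0,0,0,0,0]])

```text
clock: 25.2
tool_pos: [526.6, -28.4, 179.0]
eef_rot: [-3.14, 0.001, 1.515]
contact_force: [0.2, 0.2, -3.8]
finger_gap: 9.3
```

Request:
move_arm(moves=[[0,1.5,5,0.05,0,0,0],[0,2,5,0.05,0,0,0],[0,2.5,5,0.05,0,0,0],[0,3,5,0.05,0,0,0],[0,3,5,0.05,0,0,0]])

```text
clock: 25.7
tool_pos: [536.1, -28.0, 152.6]
eef_rot: [-2.888, 0.001, 1.516]
contact_force: [1.0, 0.2, -4.0]
finger_gap: 9.1
```

Request:
move_arm(moves=[[0,3.5,5,0.05,0,0,0],[0,4,5,0.05,0,0,0],[0,4.5,4.5,0.05,0,0,0],[0,0,0,0,0,0,0],[0,0,0,0,0,0,0]])

```text
clock: 26.2
tool_pos: [543.0, -28.3, 135.1]
eef_rot: [-2.741, 0.001, 1.516]
contact_force: [0.9, -0.2, -4.1]
finger_gap: 9.4
```

```bash
python3 -c "
from h import *
rep([602,-32.4,62]);look()"
```

```text
t 26.2 tcp [543.  -28.3 135.1] tilt 0.401 lip [601.6 -31.6  78.8] gap 9.4 j [-0.11  0.6   1.36 -0.02  1.58 -0.05] F [ 0.9 -0.2 -4.1]
tool shift to tgt [-0.8  7.  15.3]
t 26.2 tcp [543.  -28.3 135.1] tilt 0.401 lip [601.6 -31.6  78.8] gap 9.4 j [-0.11  0.6   1.36 -0.02  1.58 -0.05] F [ 0.9 -0.2 -4.1]
4 [(265, 210), (292, 209), (319, 214), (347, 219)]
```

Request:
move_arm(moves=[[0,2,5,0,0,0,0],[0,3,6,0,0,0,0],[0,2,4,0,0,0,0],[0,0.6,-1.5,0.02,0,0,0],[0,0.6,-1.5,0.02,0,0,0]])

```text
clock: 26.75
tool_pos: [545.9, -28.4, 121.2]
eef_rot: [-2.698, 0.001, 1.516]
contact_force: [-0.1, 0.3, -4.0]
finger_gap: 9.1
```

```bash
python3 -c "
from h import *
look()"
```

```text
t 26.8 tcp [545.9 -28.4 121.2] tilt 0.444 lip [602.  -31.5  62.4] gap 9.1 j [-0.11  0.65  1.33 -0.02  1.6  -0.05] F [-0.1  0.3 -4. ]
4 [(267, 210), (293, 210), (320, 216), (349, 219)]
```

Request:
move_arm(moves=[[0,0.6,-1.5,0.02,0,0,0],[0,0.6,-1.5,0.02,0,0,0],[0,0,0,0,0,0,0],[0,0,0,0,0,0,0],[0,0,0,0,0,0,0]])

```text
clock: 27.3
tool_pos: [548.1, -28.5, 123.2]
eef_rot: [-2.66, 0.001, 1.516]
contact_force: [0.1, 0.5, -4.3]
finger_gap: 9.3
```

```bash
python3 -c "
from h import *
look()"
```

```text
t 27.3 tcp [548.1 -28.5 123.2] tilt 0.482 lip [602.  -31.5  62.3] gap 9.3 j [-0.11  0.68  1.3  -0.02  1.65 -0.05] F [ 0.1  0.5 -4.3]
4 [(269, 208), (297, 210), (324, 216), (352, 220)]
```

Request:
move_arm(moves=[[0,0.3,-0.8,0.01,0,0,0],[0,0.3,-0.8,0.01,0,0,0],[0,0,0,0,0,0,0],[0,0,0,0,0,0,0],[0,0,0,0,0,0,0]])

```text
clock: 27.85
tool_pos: [549.4, -28.6, 124.3]
eef_rot: [-2.64, 0.001, 1.516]
contact_force: [-0.0, 0.7, -3.9]
finger_gap: 9.6
```

```bash
python3 -c "
from h import *
look()"
```

```text
t 27.9 tcp [549.4 -28.6 124.3] tilt 0.502 lip [602.  -31.5  62.3] gap 9.6 j [-0.11  0.69  1.28 -0.03  1.68 -0.05] F [-0.   0.7 -3.9]
4 [(273, 211), (299, 210), (326, 215), (355, 221)]
```

Request:
move_arm(moves=[[0,0.3,-0.8,0.01,0,0,0],[0,0.3,-0.8,0.01,0,0,0],[0,0,0,0,0,0,0],[0,0,0,0,0,0,0],[0,0,0,0,0,0,0]])

```text
clock: 28.4
tool_pos: [550.7, -28.7, 125.4]
eef_rot: [-2.62, 0.001, 1.516]
contact_force: [0.2, 0.1, -4.9]
finger_gap: 9.2
```

```bash
python3 -c "
from h import *
look()"
```

```text
t 28.4 tcp [550.7 -28.7 125.4] tilt 0.522 lip [602.1 -31.5  62.4] gap 9.2 j [-0.11  0.7   1.26 -0.03  1.7  -0.05] F [ 0.2  0.1 -4.9]
4 [(275, 210), (302, 210), (329, 217), (357, 223)]
```

Request:
move_arm(moves=[[0,0.3,-0.8,0.01,0,0,0],[0,0.3,-0.8,0.01,0,0,0],[0,0,0,0,0,0,0],[0,0,0,0,0,0,0],[0,0,0,0,0,0,0]])

```text
clock: 28.95
tool_pos: [552.0, -28.7, 126.5]
eef_rot: [-2.6, 0.001, 1.516]
contact_force: [0.8, -0.2, -3.1]
finger_gap: 9.5
```

```bash
python3 -c "
from h import *
look()"
```

```text
t 28.9 tcp [552.  -28.7 126.5] tilt 0.542 lip [602.1 -31.5  62.5] gap 9.5 j [-0.11  0.72  1.24 -0.03  1.73 -0.05] F [ 0.8 -0.2 -3.1]
4 [(278, 210), (306, 211), (332, 218), (361, 224)]
```

Request:
move_arm(moves=[[0,0.3,-0.8,0.01,0,0,0],[0,0.3,-0.8,0.01,0,0,0],[0,0,0,0,0,0,0],[0,0,0,0,0,0,0],[0,0,0,0,0,0,0]])

```text
clock: 29.5
tool_pos: [553.4, -28.8, 127.6]
eef_rot: [-2.58, 0.001, 1.516]
contact_force: [0.1, 0.2, -3.9]
finger_gap: 9.1
```

```bash
python3 -c "
from h import *
look()"
```

```text
t 29.5 tcp [553.4 -28.8 127.6] tilt 0.562 lip [602.2 -31.5  62.6] gap 9.1 j [-0.11  0.73  1.22 -0.03  1.75 -0.05] F [ 0.1  0.2 -3.9]
4 [(274, 207), (301, 210), (328, 214), (355, 225)]
```

Request:
move_arm(moves=[[0,0.3,-0.8,0.01,0,0,0],[0,0.3,-0.8,0.01,0,0,0],[0,0,0,0,0,0,0],[0,0,0,0,0,0,0],[0,0,0,0,0,0,0]])

```text
clock: 30.05
tool_pos: [554.8, -28.9, 128.6]
eef_rot: [-2.56, 0.001, 1.516]
contact_force: [0.8, -0.2, -4.3]
finger_gap: 9.1
```

```bash
python3 -c "
from h import *
look()"
```

```text
t 30.1 tcp [554.8 -28.9 128.6] tilt 0.582 lip [602.2 -31.6  62.6] gap 9.1 j [-0.11  0.74  1.2  -0.03  1.78 -0.05] F [ 0.8 -0.2 -4.3]
4 [(278, 207), (304, 212), (332, 215), (360, 227)]
```

One out (at 0.56), 4 left. One small step more.

Request:
move_arm(moves=[[0,0.3,-0.8,0.01,0,0,0],[0,0.3,-0.8,0.01,0,0,0],[0,0,0,0,0,0,0],[0,0,0,0,0,0,0],[0,0,0,0,0,0,0]])

```text
clock: 30.6
tool_pos: [556.2, -29.0, 129.6]
eef_rot: [-2.54, 0.001, 1.516]
contact_force: [0.2, 0.2, -3.6]
finger_gap: 9.6
```

```bash
python3 -c "
from h import *
look()"
```

```text
t 30.6 tcp [556.2 -29.  129.6] tilt 0.602 lip [602.3 -31.6  62.7] gap 9.6 j [-0.11  0.76  1.18 -0.03  1.81 -0.05] F [ 0.2  0.2 -3.6]
4 [(279, 208), (306, 213), (334, 215), (362, 227)]
```

Request:
move_arm(moves=[[0,0.3,-0.8,0.01,0,0,0],[0,0.3,-0.8,0.01,0,0,0],[0,0,0,0,0,0,0],[0,0,0,0,0,0,0],[0,0,0,0,0,0,0]])

```text
clock: 31.15
tool_pos: [557.6, -29.0, 130.6]
eef_rot: [-2.52, 0.001, 1.516]
contact_force: [-0.1, -0.4, -2.7]
finger_gap: 8.9
```

```bash
python3 -c "
from h import *
look()"
```

```text
t 31.1 tcp [557.6 -29.  130.6] tilt 0.622 lip [602.4 -31.5  62.7] gap 8.9 j [-0.1   0.77  1.16 -0.03  1.83 -0.05] F [-0.1 -0.4 -2.7]
3 [(299, 209), (326, 217), (355, 222)]
```

Three left: two poured. Tilt back, raise, level.

Request:
move_arm(moves=[[0,-1,2.3,-0.03,0,0,0],[0,-1,2.3,-0.03,0,0,0],[0,-1.5,1,-0.04,0,0,0],[0,-2.5,-1,-0.05,0,0,0],[0,-4,-4,-0.05,0,0,0]])

```text
clock: 31.7
tool_pos: [547.8, -28.5, 135.2]
eef_rot: [-2.721, 0.001, 1.516]
contact_force: [-0.2, -0.1, -3.1]
finger_gap: 9.2
```

Request:
move_arm(moves=[[0,-5,-6,-0.05,0,0,0],[0,-4,-7,-0.05,0,0,0],[0,-4,-8,-0.05,0,0,0],[0,-3,-7,-0.05,0,0,0],[0,-2,-5,-0.05,0,0,0]])

```text
clock: 32.2
tool_pos: [541.6, -28.2, 173.4]
eef_rot: [-2.972, 0.001, 1.516]
contact_force: [0.1, 0.4, -2.8]
finger_gap: 9.2
```

Request:
move_arm(moves=[[0,-2,-4,-0.05,0,0,0],[0,-2,-3,-0.05,0,0,0],[0,-1,0,-0.05,0,0,0],[0,0,0,-0.02,0,0,0],[0,0,0,0,0,0,0]])

```text
clock: 32.7
tool_pos: [537.5, -27.9, 180.4]
eef_rot: [-3.139, 0.001, 1.516]
contact_force: [-0.2, 0.6, -3.9]
finger_gap: 9.4
```

```bash
python3 - <<'E'
from h import *
look()
u=np.array([.923,-.385]);b=np.array([608,-251])-12*u
rep([*b,85]); s=cap('side');cv2.imwrite('pics/sm.png',cv2.resize(s['frame'][120:280,150:290][:,:,::-1],None,fx=3.5,fy=3.5,interpolation=cv2.INTER_CUBIC))
im=cap('top')
for m in ((586,169),(609,-252)):print(m,floorpos(im,*m,200))
E
```

```text
t 32.7 tcp [537.5 -27.9 180.4] tilt 0.002 lip [613.3 -32.1 151.3] gap 9.4 j [-0.12  0.32  1.61 -0.    1.21 -0.06] F [-0.2  0.6 -3.9]
3 [(232, 208), (259, 210), (285, 209)]
t 32.8 tcp [537.7 -27.9 180.3] tilt 0.003 lip [613.5 -32.1 151.1] gap 9.3 j [-0.12  0.32  1.61 -0.    1.21 -0.06] F [-0.8  0.6 -3.7]
tool shift to tgt [-214.8   -4.5   66.3]
(586, 169) (array([584.6, 169.5,  10. ]), np.int32(915))
(609, -252) (array([ 607. , -250.2,   10. ]), np.int32(847))
```

View pics/sm.png

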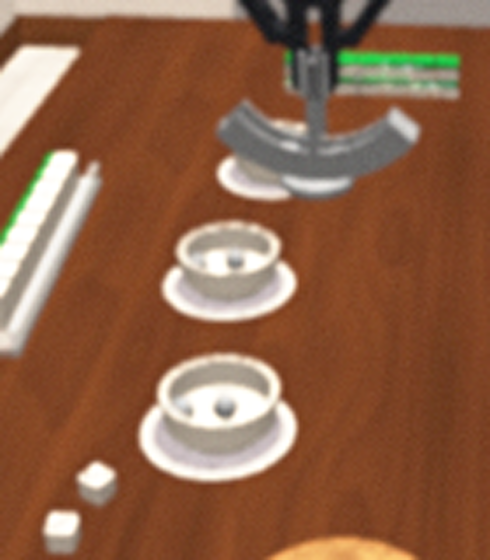

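Side view: left and middle bowls each show two marbles and sit on their mats. On to the right bowl.

Request:
move_arm(moves=[[-6,0,0,0,0,0,0],[-14,0,0,0,0,0,0],[-20,0,0,0,0,0,0],[-24,0,0,0,0,0,0],[-26,0,0,0,0,0,0]])

```text
clock: 33.35
tool_pos: [532.6, -119.5, 180.2]
eef_rot: [-3.139, 0.001, 1.516]
contact_force: [0.8, -0.3, -3.6]
finger_gap: 9.0
```

Request:
move_arm(moves=[[-26,0,0,0,0,0,0],[-24,0,0,0,0,0,0],[-20,0,0,0,0,0,0],[-15,0,0,0,0,0,0],[-10,0,0,0,0,0,0]])

```text
clock: 33.85
tool_pos: [527.3, -214.2, 180.2]
eef_rot: [-3.139, 0.001, 1.515]
contact_force: [-0.4, 0.9, -3.6]
finger_gap: 9.2
```

Request:
move_arm(moves=[[-4,0,0,0,0,0.05,0],[0,0,0,0,0,0.08,0],[0,0,0,0,0,0.1,0],[0,0,0,0,0,0.08,0],[0,0,0,0,0,0.03,0]])

```text
clock: 34.35
tool_pos: [527.4, -216.7, 180.3]
eef_rot: [-3.14, 0.001, 1.173]
contact_force: [-1.1, 0.7, -3.5]
finger_gap: 9.1
```

```bash
python3 - <<'E'
from h import *
look()
u=np.array([.923,-.385]);b=np.array([608,-251])-12*u
rep([*b,62]); s=cap('side')
im=cap('top')
for m in ((586,169),(615,-33)):print(m,floorpos(im,*m,200))
g=cv2.cvtColor(s['frame'],cv2.COLOR_RGB2HSV);u,v=proj(s,[608,-251,36]);print(u,v)
for dv in range(-10,18,2): print(g[int(v)+dv,int(u)-21:int(u)+23:3,2].tolist())
E
```

```text
t 34.4 tcp [ 527.4 -216.7  180.3] tilt 0.002 lip [ 597.4 -246.1  151.1] gap 9.1 j [-0.45  0.39  1.52 -0.    1.23 -0.06] F [-1.1  0.7 -3.5]
3 [(229, 209), (283, 209), (360, 182)]
t 34.4 tcp [ 527.4 -216.6  180.3] tilt 0.002 lip [ 597.4 -246.1  151.1] gap 9.4 j [-0.45  0.39  1.52 -0.    1.23 -0.05] F [ 0.  -0.6 -4.9]
tool shift to tgt [-0.3 -0.2 89.1]
(586, 169) (array([584.6, 169.5,  10. ]), np.int32(914))
(615, -33) (array([613. , -33.4,  10. ]), np.int32(863))
227.29085540468407 159.65721751383546
[122, 124, 132, 131, 127, 125, 128, 129, 128, 127, 132, 132, 126, 113, 112]
[127, 127, 134, 132, 126, 125, 127, 129, 128, 133, 131, 126, 128, 133, 129]
[127, 130, 131, 126, 125, 124, 126, 134, 144, 138, 123, 125, 130, 137, 134]
[126, 133, 136, 123, 127, 178, 194, 196, 216, 194, 199, 131, 139, 141, 136]
[125, 137, 132, 125, 213, 192, 180, 173, 173, 182, 214, 224, 127, 128, 131]
[128, 137, 126, 151, 233, 156, 167, 173, 174, 168, 153, 237, 131, 129, 129]
[136, 135, 126, 149, 228, 175, 229, 244, 242, 227, 182, 235, 131, 125, 128]
[141, 138, 128, 129, 203, 250, 255, 255, 255, 255, 244, 170, 137, 128, 124]
[140, 132, 129, 219, 154, 209, 241, 252, 250, 228, 171, 169, 223, 125, 122]
[140, 133, 182, 248, 161, 160, 164, 170, 169, 164, 157, 177, 255, 130, 129]
[139, 131, 222, 234, 190, 164, 170, 170, 170, 162, 160, 200, 254, 141, 127]
[144, 132, 185, 246, 206, 174, 160, 159, 155, 163, 191, 235, 252, 123, 125]
[137, 126, 127, 237, 241, 219, 210, 195, 199, 212, 243, 246, 166, 123, 126]
[125, 127, 120, 132, 196, 240, 240, 238, 235, 245, 213, 145, 136, 135, 130]
```

Request:
move_arm(moves=[[0,1.5,4,0.05,0,0,0],[0,2,4,0.05,0,0,0],[0,2,3.5,0.05,0,0,0],[0,2.5,3.5,0.05,0,0,0],[0,3,3.5,0.05,0,0,0]])

```text
clock: 35.0
tool_pos: [536.0, -220.2, 160.6]
eef_rot: [-2.888, 0.001, 1.177]
contact_force: [0.8, 0.2, -3.8]
finger_gap: 9.2
```

Request:
move_arm(moves=[[0,3,3.5,0.05,0,0,0],[0,4,3.5,0.05,0,0,0],[0,4,3,0.05,0,0,0],[0,4.5,3,0.05,0,0,0],[0,4.5,3,0.05,0,0,0]])

```text
clock: 35.5
tool_pos: [548.3, -225.4, 138.4]
eef_rot: [-2.639, 0.001, 1.177]
contact_force: [-0.9, 0.2, -2.8]
finger_gap: 9.4
```

Request:
move_arm(moves=[[0,5,3,0.05,0,0,0],[0,0,0,0,0,0,0],[0,0,0,0,0,0,0],[0,0,0,0,0,0,0],[0,0,0,0,0,0,0]])

```text
clock: 36.0
tool_pos: [550.7, -226.4, 134.3]
eef_rot: [-2.592, 0.001, 1.176]
contact_force: [0.8, 0.9, -3.4]
finger_gap: 9.4
```

```bash
python3 - <<'E'
from h import *
look()
rep([596.9,-246.4,60])
E
```

```text
t 36.0 tcp [ 550.7 -226.4  134.3] tilt 0.550 lip [ 596.5 -245.6   69.9] gap 9.4 j [-0.44  0.81  1.06 -0.03  1.82 -0.05] F [ 0.8  0.9 -3.4]
3 [(290, 209), (317, 215), (345, 219)]
t 36.0 tcp [ 550.7 -226.4  134.3] tilt 0.550 lip [ 596.5 -245.6   69.8] gap 9.3 j [-0.44  0.81  1.06 -0.03  1.82 -0.05] F [-1.4 -0.2 -2.3]
tool shift to tgt [-0.6  5.7  8.1]
```

Request:
move_arm(moves=[[0,2,3,0,0,0,0],[0,3,4,0,0,0,0],[0,0.6,-1.5,0.02,0,0,0],[0,0.6,-1.5,0.02,0,0,0],[0,0.6,-1.5,0.02,0,0,0]])

```text
clock: 36.55
tool_pos: [555.1, -228.2, 127.9]
eef_rot: [-2.528, 0.001, 1.176]
contact_force: [-0.3, -0.0, -3.3]
finger_gap: 9.3
```

```bash
python3 -c "
from h import *
look()"
```

```text
t 36.5 tcp [ 555.1 -228.2  127.9] tilt 0.613 lip [ 597.  -245.8   60.4] gap 9.3 j [-0.44  0.87  1.   -0.03  1.89 -0.05] F [-0.3 -0.  -3.3]
3 [(292, 210), (318, 215), (346, 218)]
```

Request:
move_arm(moves=[[0,0.6,-1.5,0.02,0,0,0],[0,0.3,-0.8,0.01,0,0,0],[0,0,0,0,0,0,0],[0,0,0,0,0,0,0],[0,0,0,0,0,0,0]])

```text
clock: 37.1
tool_pos: [556.8, -229.0, 129.3]
eef_rot: [-2.5, 0.001, 1.176]
contact_force: [-0.5, 1.2, -4.8]
finger_gap: 9.1
```

```bash
python3 -c "
from h import *
look()"
```

```text
t 37.1 tcp [ 556.8 -229.   129.3] tilt 0.641 lip [ 597.  -245.8   60.6] gap 9.1 j [-0.44  0.89  0.96 -0.03  1.93 -0.05] F [-0.5  1.2 -4.8]
3 [(298, 210), (325, 215), (354, 222)]
```

Request:
move_arm(moves=[[0,0.3,-0.8,0.01,0,0,0],[0,0.3,-0.8,0.01,0,0,0],[0,0,0,0,0,0,0],[0,0,0,0,0,0,0],[0,0,0,0,0,0,0]])

```text
clock: 37.65
tool_pos: [558.1, -229.5, 130.0]
eef_rot: [-2.48, 0.001, 1.176]
contact_force: [-0.6, 0.1, -4.3]
finger_gap: 9.1
```

```bash
python3 -c "
from h import *
look()"
```

```text
t 37.6 tcp [ 558.1 -229.5  130. ] tilt 0.662 lip [ 597.  -245.8   60.4] gap 9.1 j [-0.44  0.9   0.94 -0.03  1.96 -0.05] F [-0.6  0.1 -4.3]
3 [(300, 209), (327, 216), (355, 221)]
```

Request:
move_arm(moves=[[0,0.3,-0.8,0.01,0,0,0],[0,0.3,-0.8,0.01,0,0,0],[0,0,0,0,0,0,0],[0,0,0,0,0,0,0],[0,0,0,0,0,0,0]])

```text
clock: 38.2
tool_pos: [559.5, -230.1, 131.0]
eef_rot: [-2.46, 0.001, 1.176]
contact_force: [0.1, 0.6, -3.6]
finger_gap: 9.4
```

```bash
python3 -c "
from h import *
look()"
```

```text
t 38.2 tcp [ 559.5 -230.1  131. ] tilt 0.681 lip [ 597.1 -245.8   60.6] gap 9.4 j [-0.44  0.92  0.92 -0.03  1.99 -0.05] F [ 0.1  0.6 -3.6]
3 [(302, 210), (329, 217), (358, 223)]
```

Request:
move_arm(moves=[[0,0.3,-0.8,0.01,0,0,0],[0,0.3,-0.8,0.01,0,0,0],[0,0,0,0,0,0,0],[0,0,0,0,0,0,0],[0,0,0,0,0,0,0]])

```text
clock: 38.75
tool_pos: [560.9, -230.6, 131.8]
eef_rot: [-2.44, 0.001, 1.176]
contact_force: [-0.7, 0.2, -3.3]
finger_gap: 9.3
```

```bash
python3 -c "
from h import *
look()"
```

```text
t 38.8 tcp [ 560.9 -230.6  131.8] tilt 0.702 lip [ 597.1 -245.9   60.6] gap 9.3 j [-0.44  0.94  0.89 -0.03  2.01 -0.05] F [-0.7  0.2 -3.3]
3 [(308, 210), (335, 219), (364, 225)]
```

Request:
move_arm(moves=[[0,0.3,-0.8,0.01,0,0,0],[0,0.3,-0.8,0.01,0,0,0],[0,0,0,0,0,0,0],[0,0,0,0,0,0,0],[0,0,0,0,0,0,0]])

```text
clock: 39.3
tool_pos: [562.2, -231.2, 132.6]
eef_rot: [-2.42, 0.001, 1.176]
contact_force: [-0.8, 0.0, -2.8]
finger_gap: 8.7
```

```bash
python3 -c "
from h import *
look()"
```

```text
t 39.3 tcp [ 562.2 -231.2  132.6] tilt 0.722 lip [ 597.2 -245.9   60.7] gap 8.7 j [-0.44  0.95  0.87 -0.03  2.04 -0.05] F [-0.8  0.  -2.8]
2 [(329, 214), (357, 225)]
```

Two left. One more to pour, stepping singly.

Request:
move_arm(moves=[[0,0.3,-0.8,0.01,0,0,0],[0,0.3,-0.8,0.01,0,0,0],[0,0,0,0,0,0,0],[0,0,0,0,0,0,0],[0,0,0,0,0,0,0]])

```text
clock: 39.85
tool_pos: [563.6, -231.8, 133.4]
eef_rot: [-2.4, 0.001, 1.176]
contact_force: [-1.0, 0.5, -3.1]
finger_gap: 9.2
```

```bash
python3 -c "
from h import *
look()"
```

```text
t 39.9 tcp [ 563.6 -231.8  133.4] tilt 0.742 lip [ 597.2 -245.9   60.7] gap 9.2 j [-0.44  0.97  0.85 -0.03  2.07 -0.05] F [-1.   0.5 -3.1]
2 [(329, 215), (357, 225)]
```

Request:
move_arm(moves=[[0,0.3,-0.8,0.01,0,0,0],[0,0,0,0,0,0,0],[0,0,0,0,0,0,0],[0,0,0,0,0,0,0],[0,0,0,0,0,0,0]])

```text
clock: 40.4
tool_pos: [564.3, -232.1, 133.9]
eef_rot: [-2.39, 0.001, 1.176]
contact_force: [1.1, -0.4, -3.2]
finger_gap: 9.3
```

```bash
python3 -c "
from h import *
look()"
```

```text
t 40.4 tcp [ 564.3 -232.1  133.9] tilt 0.752 lip [ 597.3 -245.9   60.8] gap 9.3 j [-0.44  0.98  0.83 -0.03  2.08 -0.05] F [ 1.1 -0.4 -3.2]
2 [(331, 215), (358, 226)]
```

Request:
move_arm(moves=[[0,0.3,-0.8,0.01,0,0,0],[0,0.3,-0.8,0.01,0,0,0],[0,0,0,0,0,0,0],[0,0,0,0,0,0,0],[0,0,0,0,0,0,0]])

```text
clock: 40.95
tool_pos: [565.7, -232.7, 134.6]
eef_rot: [-2.37, 0.001, 1.176]
contact_force: [0.9, 0.8, -3.4]
finger_gap: 9.4
```

```bash
python3 -c "
from h import *
look()"
```

```text
t 41.0 tcp [ 565.7 -232.7  134.6] tilt 0.772 lip [ 597.3 -246.    60.8] gap 9.4 j [-0.44  0.99  0.81 -0.04  2.11 -0.05] F [ 0.9  0.8 -3.4]
2 [(333, 216), (362, 228)]
```

Request:
move_arm(moves=[[0,0.3,-0.8,0.01,0,0,0],[0,0,0,0,0,0,0],[0,0,0,0,0,0,0],[0,0,0,0,0,0,0],[0,0,0,0,0,0,0]])

```text
clock: 41.5
tool_pos: [566.5, -233.0, 135.0]
eef_rot: [-2.36, 0.001, 1.176]
contact_force: [0.1, 0.2, -3.6]
finger_gap: 9.3
```

```bash
python3 -c "
from h import *
look()"
```

```text
t 41.5 tcp [ 566.5 -233.   135. ] tilt 0.781 lip [ 597.4 -246.    60.9] gap 9.3 j [-0.44  1.    0.8  -0.04  2.12 -0.05] F [ 0.1  0.2 -3.6]
1 [(350, 221)]
```

One left in the cup. Tilt back, raise, level.

Request:
move_arm(moves=[[0,-1,2.3,-0.03,0,0,0],[0,-1.5,2.5,-0.04,0,0,0],[0,-2,2,-0.05,0,0,0],[0,-3,1,-0.05,0,0,0],[0,-4,-1,-0.05,0,0,0]])

```text
clock: 42.05
tool_pos: [553.6, -227.6, 137.1]
eef_rot: [-2.582, 0.001, 1.176]
contact_force: [0.5, -0.1, -3.2]
finger_gap: 9.3
```

Request:
move_arm(moves=[[0,-5,-3,-0.05,0,0,0],[0,-5,-5,-0.05,0,0,0],[0,-5,-6,-0.05,0,0,0],[0,-4,-7,-0.05,0,0,0],[0,-4,-8,-0.05,0,0,0]])

```text
clock: 42.55
tool_pos: [546.2, -224.5, 174.2]
eef_rot: [-2.832, 0.001, 1.176]
contact_force: [0.2, -0.4, -2.2]
finger_gap: 9.2
```

Request:
move_arm(moves=[[0,-3,-6,-0.05,0,0,0],[0,-3,-5,-0.05,0,0,0],[0,-2,-4,-0.05,0,0,0],[0,-2,-3,-0.05,0,0,0],[0,-1,-2,-0.05,0,0,0]])

```text
clock: 43.05
tool_pos: [540.7, -222.1, 196.2]
eef_rot: [-3.082, 0.001, 1.176]
contact_force: [-0.3, -0.8, -2.6]
finger_gap: 9.1
```

Request:
move_arm(moves=[[0,0,0,-0.05,0,0,0],[0,0,0,-0.05,0,0,0],[0,0,0,-0.01,0,0,0],[0,0,0,0,0,0,0],[0,0,0,0,0,0,0]])

```text
clock: 43.55
tool_pos: [540.9, -222.3, 195.7]
eef_rot: [3.094, 0.001, 1.176]
contact_force: [0.5, -0.6, -3.0]
finger_gap: 9.6
```

```bash
python3 - <<'E'
from h import *
look(); im=cap('top','t3')
for m in ((586,169),(615,-33)):print(m,floorpos(im,*m,200))
f=im['frame'];x=f[150:230,110:200]
hsv=cv2.cvtColor(x,cv2.COLOR_RGB2HSV); m=cv2.inRange(hsv,np.array((8,100,150)),np.array((25,255,255)))
m=cv2.morphologyEx(m,cv2.MORPH_OPEN,np.ones((3,3)))
for c in cv2.findContours(m,cv2.RETR_EXTERNAL,cv2.CHAIN_APPROX_NONE)[0]:
  if cv2.contourArea(c)>300:
    (a,b),R=cv2.minEnclosingCircle(c);print('coaster',R,cv2.contourArea(c),ray(im,a+110,b+150,4))
for d in ((171,125),(187,128)): print(d)
E
```

```text
t 43.5 tcp [ 540.9 -222.3  195.7] tilt -0.047 lip [ 612.2 -252.   170.3] gap 9.6 j [-0.45  0.38  1.5   0.    1.22 -0.06] F [ 0.5 -0.6 -3. ]
1 [(251, 207)]
(586, 169) (array([584.6, 169.5,  10. ]), np.int32(914))
(615, -33) (array([613. , -33.3,  10. ]), np.int32(863))
coaster 23.55752944946289 1626.5 [477.6358543  344.02802942   4.        ]
(171, 125)
(187, 128)
```

Request:
move_arm(moves=[[0,0,0,0.02,0,0,0],[0,0,0,0.027,0,0,0],[0,0,0,0,0,-0.06,0],[0,0,0,0,0,-0.1,0],[0,0,0,0,0,-0.12,0]])

```text
clock: 44.15
tool_pos: [541.0, -222.3, 195.5]
eef_rot: [-3.141, 0.001, 1.46]
contact_force: [0.0, 0.0, -1.9]
finger_gap: 9.1
```

Request:
move_arm(moves=[[0,0,0,0,0,-0.12,0],[0,0,0,0,0,-0.12,0],[0,0,0,0,0,-0.12,0],[0,0,0,0,0,-0.12,0],[0,0,0,0,0,-0.1,0]])

```text
clock: 44.65
tool_pos: [541.0, -222.3, 195.5]
eef_rot: [-3.141, 0.001, 2.041]
contact_force: [0.4, 0.3, -2.2]
finger_gap: 9.3
```

Request:
move_arm(moves=[[8,3,0,0,0,0,0],[16,6,0,0,0,0,0],[24,9,0,0,0,0,0],[32,12,0,0,0,0,0],[36,13.5,0,0,0,0,0]])

```text
clock: 45.15
tool_pos: [527.1, -97.0, 195.4]
eef_rot: [-3.141, 0.001, 2.032]
contact_force: [0.6, 0.7, -2.7]
finger_gap: 9.1
```

Request:
move_arm(moves=[[36,13.5,0,0,0,0,0],[36,13.5,0,0,0,0,0],[36,13.5,0,0,0,0,0],[36,13.5,0,0,0,0,0],[36,13.5,0,0,0,0,0]])

```text
clock: 45.65
tool_pos: [506.3, 94.7, 195.3]
eef_rot: [-3.142, 0.002, 2.033]
contact_force: [0.3, 0.0, -3.1]
finger_gap: 9.4
```

Request:
move_arm(moves=[[36,13.5,0,0,0,0,0],[36,13.5,0,0,0,0,0],[36,13.5,0,0,0,0,0],[32,12,0,0,0,0,0],[28,10.5,0,0,0,0,0]])

```text
clock: 46.15
tool_pos: [486.8, 273.1, 194.9]
eef_rot: [-3.141, 0.002, 2.034]
contact_force: [0.6, -0.0, -2.0]
finger_gap: 9.0
```

Request:
move_arm(moves=[[24,9,0,0,0,0,0],[18,7,0,0,0,0,0],[12,5,0,0,0,0,0],[8,3,0,0,0,0,0],[4,1,0,0,0,0,0]])

```text
clock: 46.65
tool_pos: [480.7, 341.3, 194.6]
eef_rot: [-3.141, 0.002, 2.035]
contact_force: [0.1, -0.2, -3.1]
finger_gap: 9.3
```

Request:
move_arm(moves=[[0,0,15,0,0,0,0],[0,0,20,0,0,0,0],[0,0,15,0,0,0,0],[0,0,10,0,0,0,0],[0,0,0,0,0,0,0]])

```text
clock: 47.15
tool_pos: [480.8, 340.1, 133.4]
eef_rot: [-3.139, 0.002, 2.035]
contact_force: [-0.0, 0.5, -3.2]
finger_gap: 8.9
```

```bash
python3 - <<'E'
from h import *
look(); s=r.sense(); print(s['eef_rot'], 'shift', toolR(s).T@(np.array([477.8,344,83])-s['tool_pos']))
im=cap('top')
for m in ((586,169),(615,-33),(609,-252)):print(m,floorpos(im,*m,200))
x=np.hstack([cv2.resize(im['frame'][125:175,u-30:u+30],None,fx=4,fy=4,interpolation=cv2.INTER_CUBIC) for u in (215,287,362)])
cv2.imwrite('pics/mats2.png',cv2.cvtColor(x,cv2.COLOR_RGB2BGR))
E
```

```text
t 47.1 tcp [480.8 340.1 133.4] tilt 0.002 lip [548.7 374.1 104.2] gap 8.9 j [ 0.55  0.48  1.51 -0.    1.15  0.09] F [-0.   0.5 -3.2]
2 [(231, 207), (253, 207)]
[-3.14096126e+00  1.95023467e-03  2.03536052e+00] shift [ 4.79195637 -1.36413497 51.50621052]
(586, 169) (array([584.6, 169.5,  10. ]), np.int32(915))
(615, -33) (array([613. , -33.3,  10. ]), np.int32(862))
(609, -252) (array([ 606.3, -249.8,   10. ]), np.int32(799))
```

View pics/mats2.png

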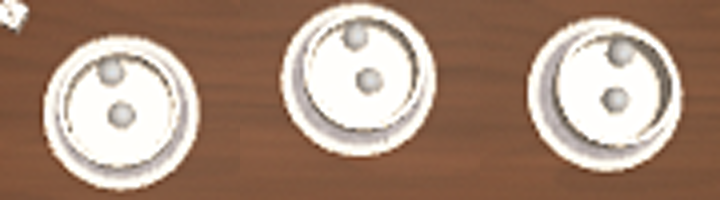

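All three bowls are on their mats with exactly two marbles each. Lower the cup onto the coaster.

Request:
move_arm(moves=[[2,-1,12,0,0,0,0],[3,0,15,0,0,0,0],[0,0,12,0,0,0,0],[0,0,8,0,0,0,0],[0,0,3,0,0,0,0]])

```text
clock: 47.75
tool_pos: [477.6, 344.3, 83.2]
eef_rot: [-3.14, 0.002, 2.036]
contact_force: [0.4, 0.6, -2.5]
finger_gap: 9.4
```

Request:
move_arm(moves=[[0,0,1,0,0,0,0],[0,0,1,0,0,0,0],[0,0,0,0,0,0,0],[0,0,0,0,0,0,0],[0,0,0,0,0,0,0]])

```text
clock: 48.25
tool_pos: [478.1, 344.6, 82.9]
eef_rot: [3.141, 0.002, 2.036]
contact_force: [0.8, 0.2, -2.9]
finger_gap: 9.2
```

Request:
move_arm(moves=[[0,0,0.5,0,0,0,0],[0,0,0.5,0,0,0,0],[0,0,0,0,0,0,0],[0,0,0,0,0,0,0],[0,0,0,0,0,0,0]])

```text
clock: 48.75
tool_pos: [478.1, 344.6, 81.7]
eef_rot: [3.142, 0.002, 2.036]
contact_force: [-1.0, 1.0, -2.7]
finger_gap: 9.1
```

Request:
move_arm(moves=[[0,0,0.5,0,0,0,0],[0,0,0.5,0,0,0,0],[0,0,0,0,0,0,0],[0,0,0,0,0,0,0],[0,0,0,0,0,0,0]])

```text
clock: 49.25
tool_pos: [478.2, 344.6, 81.0]
eef_rot: [3.141, 0.002, 2.036]
contact_force: [-1.7, -1.5, 5.1]
finger_gap: 9.4
```

Contact (force flipped to +5 N). Release symmetrically and rise.

Request:
move_arm(moves=[[0,0,0,0,0,0,14],[0,0,0,0,0,0,20],[0,0,0,0,0,0,30],[0,0,0,0,0,0,40],[0,0,0,0,0,0,40]])

```text
clock: 49.75
tool_pos: [478.1, 344.6, 80.6]
eef_rot: [-3.142, 0.002, 2.036]
contact_force: [0.1, -0.8, 0.4]
finger_gap: 39.9
```

Request:
move_arm(moves=[[0,0,-5,0,0,0,40],[0,0,-15,0,0,0,40],[0,0,-25,0,0,0,40],[0,0,-30,0,0,0,40],[0,0,-30,0,0,0,40]])

```text
clock: 50.25
tool_pos: [477.9, 344.7, 188.1]
eef_rot: [3.141, 0.002, 2.036]
contact_force: [0.2, 0.3, -0.1]
finger_gap: 40.1
```

Request:
move_arm(moves=[[0,-20,-20,0,0,0,40],[0,-30,-10,0,0,0,40],[0,-40,0,0,0,0,40],[0,-40,0,0,0,0,40],[0,-20,0,0,0,0,40]])

```text
clock: 50.75
tool_pos: [341.8, 276.5, 216.9]
eef_rot: [3.14, 0.002, 2.036]
contact_force: [1.1, 0.0, -0.3]
finger_gap: 39.7
```

Request:
move_arm(moves=[[0,0,0,0,0,0,40],[0,0,0,0,0,0,40],[0,0,0,0,0,0,40],[0,0,0,0,0,0,40],[0,0,0,0,0,0,40]])

```text
clock: 51.25
tool_pos: [344.2, 277.6, 215.5]
eef_rot: [-3.141, 0.002, 2.036]
contact_force: [-0.2, 0.5, -0.1]
finger_gap: 39.7
```

```bash
python3 - <<'E'
from h import *
rep(); im=cap('top')
for m in ((586,169),(615,-33),(609,-252)):print(m,floorpos(im,*m,200))
a=cv2.resize(im['frame'][110:230,110:390],None,fx=2.8,fy=2.8,interpolation=cv2.INTER_CUBIC)[:,:,::-1]
s=cap('side')['frame'][200:340,120:400]
b=cv2.resize(s[:90+50],(a.shape[1],250),interpolation=cv2.INTER_CUBIC)[:,:,::-1]
cv2.imwrite('pics/fin.png',np.vstack([a,b]));print(a.shape)
E
```

```text
t 51.2 tcp [344.2 277.6 215.5] tilt 0.000 lip [412.1 311.7 186.5] gap 39.7 j [ 0.6   0.07  1.83 -0.    1.24  0.13] F [-0.2  0.5 -0.1]
(586, 169) (array([584.6, 169.5,  10. ]), np.int32(917))
(615, -33) (array([613. , -33.3,  10. ]), np.int32(864))
(609, -252) (array([ 606.3, -249.9,   10. ]), np.int32(797))
(336, 784, 3)
```

View pics/fin.png

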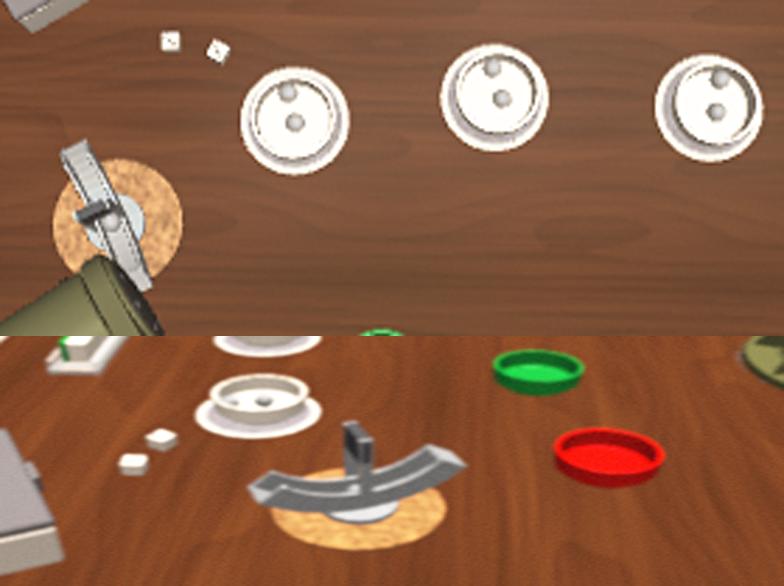

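The final view shows two marbles in each bowl. The cup stands upright, centred on the coaster with one marble left, and the dice are in place.

```bash
python3 -c "
from h import *
print(r.hand_in())"
```

```text
the job is handed in; nothing more can be done
None
```

I handed the job in at about 51 s of the 210 s allowed. All three white bowls were there. I slid each one onto its own mat without lifting it and tipped two marbles into each. The cup stands upright on its coaster with the last marble in it.

- **Bowls and marbles:** My last check, a top and a side picture, showed exactly two marbles in every bowl and all three bowls on their mats. The bowl centres read within about 3 mm of the mat centres, and I saw no bowl knocked out of place.
- **Cup:** It is upright within what the side picture shows, with its spout turned back to about its starting direction. I set it down at the measured coaster centre, about 8 mm from where it stood at the start.
- **Dice and the green and red bowls:** The robot did not touch them, and the dice sit where they did in the first picture. I compared them by eye and did not measure them.
- **Checks that disagreed:** The automatic marble counter misread a few times, missing a marble hidden by the strap or counting a false circle. On the way back to the coaster it reported two marbles in the cup. I put that down to overlapping circles, because the last picture shows one and all six others are in the bowls. One early coaster reading was off because of a bad colour mask, so I measured it again before setting the cup down.

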